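Rake out the drying tray and lay its spacers

TASK

Take the rake and spread the heap of metal blanks over the bed of the drying tray until they lie one deep and evenly, with at least one blank in each of the six equal fields of the bed (three along its length by two across); move them with the rake only, never with the fingers, and keep them all in the tray. Then lay every wooden spacer bar squarely across the tray, centred, resting on both long rims: one towards each end of the tray, and a third, if there is one, in the middle, well apart. Finish with the rake lying back on the two forks of its rest, and leave the other things on the bench alone.

Things in the scene. Friction and masses are not known exactly. Their poses are not given: they have to be found in the camera images.
- tray: Shallow grey steel drying tray, fixed. Origin on the bench under its middle; y axis the long way, x the short way, z up. Bed 230 mm (x) by 340 mm (y) inside, 8 mm above the bench; walls 6 mm thick, rim 50 mm above the bench. Thin perforated mats lie flat on the bed and do not get in the way. The six equal fields of the bed are three along y (borders at -57 and +57 mm) by two across x (border at 0)
- rake_head (a point): Point midway between the tips of the rake's tines
- rake: Chip rake, 0.3-0.4 kg. Straight wooden handle 24 mm wide (y), 20 mm thick (z), from x = -105 to +90 mm. Origin in the middle of the handle's section, 12 mm behind the balance point; x along the handle to the head, z up with tines down. At x = +90 a steel neck drops to a cross bar 50 mm long (y), 12 mm thick (x), underside 70 mm below the origin; 4 tines, tips 95 mm below. Starts on its rest
- rest: Rake rest, fixed, left or right of the tray. Origin on the bench under its middle. Two forks 8 mm thick at x = -60 and +60 mm, each with a flat saddle 105 mm above the bench between cheeks 40 mm apart (y), their tops 116 mm above the bench. The rake's handle lies along x on both saddles, its origin above the middle, 115 mm above the bench; its head starts past the +x fork
- rest_saddle (a point): Point midway between the two forks of the rest, at the height of the saddles
- board: Black rubber mat 270 x 220 x 4 mm fixed on the bench on the other side of the tray from the rest, on which the spacer bars start. Origin under its middle
- blank1: Sawn aluminium bar blank 60 x 32 x 32 mm, 0.13 to 0.21 kg, all alike. Origin in its middle, x axis along its 60 mm length. Always there; starts in the heap at one end of the bed
- blank2: Sawn aluminium bar blank 60 x 32 x 32 mm, 0.13 to 0.21 kg, all alike. Origin in its middle, x axis along its 60 mm length. Always there; starts in the heap at one end of the bed
- blank3: Sawn aluminium bar blank 60 x 32 x 32 mm, 0.13 to 0.21 kg, all alike. Origin in its middle, x axis along its 60 mm length. Always there; starts in the heap at one end of the bed
- blank4: Sawn aluminium bar blank 60 x 32 x 32 mm, 0.13 to 0.21 kg, all alike. Origin in its middle, x axis along its 60 mm length. Always there; starts in the heap at one end of the bed
- blank5: Sawn aluminium bar blank 60 x 32 x 32 mm, 0.13 to 0.21 kg, all alike. Origin in its middle, x axis along its 60 mm length. May be absent; starts on top of the heap, lying on others
- blank6: Sawn aluminium bar blank 60 x 32 x 32 mm, 0.13 to 0.21 kg, all alike. Origin in its middle, x axis along its 60 mm length. May be absent; starts on top of the heap, lying on others
- blank7: Sawn aluminium bar blank 60 x 32 x 32 mm, 0.13 to 0.21 kg, all alike. Origin in its middle, x axis along its 60 mm length. May be absent; starts on top of the heap, lying on others
- blank8: Sawn aluminium bar blank 60 x 32 x 32 mm, 0.13 to 0.21 kg, all alike. Origin in its middle, x axis along its 60 mm length. May be absent; starts on top of the heap, lying on others
- bar1: Wooden spacer bar 290 x 28 x 28 mm, 0.15 kg, all alike; two or three are there. Origin in its middle, x axis along its length. Starts on the rubber mat, the bars side by side about 75 mm apart, middle to middle
- bar2: Wooden spacer bar 290 x 28 x 28 mm, 0.15 kg, all alike; two or three are there. Origin in its middle, x axis along its length. Starts on the rubber mat, the bars side by side about 75 mm apart, middle to middle
- bar3: Wooden spacer bar 290 x 28 x 28 mm, 0.15 kg, all alike; two or three are there. Origin in its middle, x axis along its length. Starts on the rubber mat, the bars side by side about 75 mm apart, middle to middle
- oil_bottle: Bystander: bottle 60 mm wide, 150 mm tall, behind the tray. Origin under its middle
- mug: Bystander: white mug 76 mm wide, 90 mm tall, behind the tray. Origin under its middle
Things that resemble listed ones, but are neither listed nor needed, are in the scene too. Leave any blue or turquoise look-alike of the blank3 alone.

How it is judged:
On the way, in this order (a step that is already met when the one before it is completed fails the run):
1. the rake's tines are down in the tray, below the tops of the blanks (x of rake_head in the frame of tray between -0.115 and 0.115 m and y of rake_head in the frame of tray between -0.17 and 0.17 m and z of rake_head in the frame of tray below 0.03 m), for 0.1 s.
2. the blanks lie one deep in the tray, at least one in each of the six fields of the bed (z of blank1 in the frame of tray between 0.015 and 0.04 m and x of blank1 in the frame of tray between -0.115 and 0.115 m and y of blank1 in the frame of tray between -0.17 and 0.17 m and linear speed of each of blank1, blank2, blank3, blank4, blank5, blank6, blank7, blank8 below 0.05 m/s and z of blank2 in the frame of tray between 0.015 and 0.04 m and x of blank2 in the frame of tray between -0.115 and 0.115 m and y of blank2 in the frame of tray between -0.17 and 0.17 m and z of blank3 in the frame of tray between 0.015 and 0.04 m and x of blank3 in the frame of tray between -0.115 and 0.115 m and y of blank3 in the frame of tray between -0.17 and 0.17 m and z of blank4 in the frame of tray between 0.015 and 0.04 m and x of blank4 in the frame of tray between -0.115 and 0.115 m and y of blank4 in the frame of tray between -0.17 and 0.17 m and z of blank5 in the frame of tray between 0.015 and 0.04 m and x of blank5 in the frame of tray between -0.115 and 0.115 m and y of blank5 in the frame of tray between -0.17 and 0.17 m and z of blank6 in the frame of tray between 0.015 and 0.04 m and x of blank6 in the frame of tray between -0.115 and 0.115 m and y of blank6 in the frame of tray between -0.17 and 0.17 m and z of blank7 in the frame of tray between 0.015 and 0.04 m and x of blank7 in the frame of tray between -0.115 and 0.115 m and y of blank7 in the frame of tray between -0.17 and 0.17 m and z of blank8 in the frame of tray between 0.015 and 0.04 m and x of blank8 in the frame of tray between -0.115 and 0.115 m and y of blank8 in the frame of tray between -0.17 and 0.17 m and ((y of blank1 in the frame of tray above 0.047 m and x of blank1 in the frame of tray above -0.01 m) or (y of blank2 in the frame of tray above 0.047 m and x of blank2 in the frame of tray above -0.01 m) or (y of blank3 in the frame of tray above 0.047 m and x of blank3 in the frame of tray above -0.01 m) or (y of blank4 in the frame of tray above 0.047 m and x of blank4 in the frame of tray above -0.01 m) or (y of blank5 in the frame of tray above 0.047 m and x of blank5 in the frame of tray above -0.01 m) or (y of blank6 in the frame of tray above 0.047 m and x of blank6 in the frame of tray above -0.01 m) or (y of blank7 in the frame of tray above 0.047 m and x of blank7 in the frame of tray above -0.01 m) or (y of blank8 in the frame of tray above 0.047 m and x of blank8 in the frame of tray above -0.01 m)) and ((y of blank1 in the frame of tray above 0.047 m and x of blank1 in the frame of tray below 0.01 m) or (y of blank2 in the frame of tray above 0.047 m and x of blank2 in the frame of tray below 0.01 m) or (y of blank3 in the frame of tray above 0.047 m and x of blank3 in the frame of tray below 0.01 m) or (y of blank4 in the frame of tray above 0.047 m and x of blank4 in the frame of tray below 0.01 m) or (y of blank5 in the frame of tray above 0.047 m and x of blank5 in the frame of tray below 0.01 m) or (y of blank6 in the frame of tray above 0.047 m and x of blank6 in the frame of tray below 0.01 m) or (y of blank7 in the frame of tray above 0.047 m and x of blank7 in the frame of tray below 0.01 m) or (y of blank8 in the frame of tray above 0.047 m and x of blank8 in the frame of tray below 0.01 m)) and ((y of blank1 in the frame of tray between -0.067 and 0.067 m and x of blank1 in the frame of tray above -0.01 m) or (y of blank2 in the frame of tray between -0.067 and 0.067 m and x of blank2 in the frame of tray above -0.01 m) or (y of blank3 in the frame of tray between -0.067 and 0.067 m and x of blank3 in the frame of tray above -0.01 m) or (y of blank4 in the frame of tray between -0.067 and 0.067 m and x of blank4 in the frame of tray above -0.01 m) or (y of blank5 in the frame of tray between -0.067 and 0.067 m and x of blank5 in the frame of tray above -0.01 m) or (y of blank6 in the frame of tray between -0.067 and 0.067 m and x of blank6 in the frame of tray above -0.01 m) or (y of blank7 in the frame of tray between -0.067 and 0.067 m and x of blank7 in the frame of tray above -0.01 m) or (y of blank8 in the frame of tray between -0.067 and 0.067 m and x of blank8 in the frame of tray above -0.01 m)) and ((y of blank1 in the frame of tray between -0.067 and 0.067 m and x of blank1 in the frame of tray below 0.01 m) or (y of blank2 in the frame of tray between -0.067 and 0.067 m and x of blank2 in the frame of tray below 0.01 m) or (y of blank3 in the frame of tray between -0.067 and 0.067 m and x of blank3 in the frame of tray below 0.01 m) or (y of blank4 in the frame of tray between -0.067 and 0.067 m and x of blank4 in the frame of tray below 0.01 m) or (y of blank5 in the frame of tray between -0.067 and 0.067 m and x of blank5 in the frame of tray below 0.01 m) or (y of blank6 in the frame of tray between -0.067 and 0.067 m and x of blank6 in the frame of tray below 0.01 m) or (y of blank7 in the frame of tray between -0.067 and 0.067 m and x of blank7 in the frame of tray below 0.01 m) or (y of blank8 in the frame of tray between -0.067 and 0.067 m and x of blank8 in the frame of tray below 0.01 m)) and ((y of blank1 in the frame of tray below -0.047 m and x of blank1 in the frame of tray above -0.01 m) or (y of blank2 in the frame of tray below -0.047 m and x of blank2 in the frame of tray above -0.01 m) or (y of blank3 in the frame of tray below -0.047 m and x of blank3 in the frame of tray above -0.01 m) or (y of blank4 in the frame of tray below -0.047 m and x of blank4 in the frame of tray above -0.01 m) or (y of blank5 in the frame of tray below -0.047 m and x of blank5 in the frame of tray above -0.01 m) or (y of blank6 in the frame of tray below -0.047 m and x of blank6 in the frame of tray above -0.01 m) or (y of blank7 in the frame of tray below -0.047 m and x of blank7 in the frame of tray above -0.01 m) or (y of blank8 in the frame of tray below -0.047 m and x of blank8 in the frame of tray above -0.01 m)) and ((y of blank1 in the frame of tray below -0.047 m and x of blank1 in the frame of tray below 0.01 m) or (y of blank2 in the frame of tray below -0.047 m and x of blank2 in the frame of tray below 0.01 m) or (y of blank3 in the frame of tray below -0.047 m and x of blank3 in the frame of tray below 0.01 m) or (y of blank4 in the frame of tray below -0.047 m and x of blank4 in the frame of tray below 0.01 m) or (y of blank5 in the frame of tray below -0.047 m and x of blank5 in the frame of tray below 0.01 m) or (y of blank6 in the frame of tray below -0.047 m and x of blank6 in the frame of tray below 0.01 m) or (y of blank7 in the frame of tray below -0.047 m and x of blank7 in the frame of tray below 0.01 m) or (y of blank8 in the frame of tray below -0.047 m and x of blank8 in the frame of tray below 0.01 m))), for 0.3 s.
3. all the spacer bars lie across both long rims (x of bar1 in the frame of tray between -0.02 and 0.02 m and z of bar1 in the frame of tray between 0.058 and 0.07 m and y of bar1 in the frame of tray between -0.165 and 0.165 m and angle between the x axis of each of bar1, bar2, bar3 and the x axis of tray, either way round below 0.2 rad and linear speed of each of bar1, bar2, bar3 below 0.03 m/s and angle between bar1's own x axis and vertical between 1.5208 and 1.6208 rad and x of bar2 in the frame of tray between -0.02 and 0.02 m and z of bar2 in the frame of tray between 0.058 and 0.07 m and y of bar2 in the frame of tray between -0.165 and 0.165 m and angle between bar2's own x axis and vertical between 1.5208 and 1.6208 rad and x of bar3 in the frame of tray between -0.02 and 0.02 m and z of bar3 in the frame of tray between 0.058 and 0.07 m and y of bar3 in the frame of tray between -0.165 and 0.165 m and angle between bar3's own x axis and vertical between 1.5208 and 1.6208 rad and horizontal distance between each of bar2, bar3 and bar1 above 0.06 m and horizontal distance between bar3 and bar2 above 0.06 m and y of any of bar1, bar2, bar3 in the frame of tray above 0.07 m and y of any of bar1, bar2, bar3 in the frame of tray below -0.07 m), for 0.3 s.
At the end, for the whole second after the job is handed in: Blanks at rest in the tray, middles under 40 mm high, one or more in each sixth (10 mm grace). Bars level on both long rims, centred to 20 mm, square to 0.2 rad, 60 mm or more apart, one beyond 70 mm towards each end. Rake level on both forks, within 30 mm of the rest's middle, in line to 0.12 rad (all of step 2 and all of step 3 and horizontal distance between rake and rest_saddle below 0.03 m and height (world z) of rake between 0.108 and 0.122 m and angle between the x axis of rake and the x axis of rest, either way round below 0.12 rad and angle between rake's own z axis and vertical below 0.12 rad and linear speed of rake below 0.03 m/s); the robot touches nothing.
It fails at once if the fingers touch a blank (contact force between any of blank1, blank2, blank3, blank4, blank5, blank6, blank7, blank8 and the fingers above 1 N).
It fails at once if a bystander is disturbed (distance of any of oil_bottle, mug from where it was at the start of the episode above 0.03 m).
Of blank5, blank6 only 1 to 2 are there at a start; the rules pass over those that are not, and their reading is None.
Of blank7, blank8 only 1 to 2 are there at a start; the rules pass over those that are not, and their reading is None.
Of bar1, bar2, bar3 only 2 to 3 are there at a start; the rules pass over those that are not, and their reading is None.
At some moment in a run one of bar1, bar2, bar3 may be knocked a few centimetres aside while the robot is not near it.
Once in a run the grip may slacken for a moment while it holds something.
It also fails if it takes over 210 s, if anything falls off the work surface, if the arm or the gripper's body presses on something with over 40 N, if the wrist force passes 120 N, or if a joint passes its speed limit or range.

ROBOT

A 7-joint arm with a two-finger parallel gripper is mounted at the origin on the work surface. World frame = base frame: x ahead of the robot, y to its left, z up, the work surface at z = 0. Lengths are in m, angles in rad, forces in N, time in s.
With the tool pointing down it reaches from about 0.4 to 0.85 m from the base axis. Payload 4.5 kg.
Tool frame: the origin (TCP) lies at the very end of the fingers, on their centre line; the grasp point (between the pads) lies 19 mm behind it; z points along the fingers, y is the line along which they close (so a half turn about z gives the same grasp; the last joint's range is limited). The gripper opens to 88 mm and grips with 3 to 60 N. Pads are 18 mm wide; open, the fingers measure 123 mm over their backs; the gripper's body (75 mm by 187 mm) begins 45 mm behind the grasp point.
Start: joints at [1.243, 0.689, -0.195, 1.565, 0.157, 0.902, -0.215], TCP at [0.221, -0.585, 0.217] pointing down, gripper open.
Joint ranges: [-3.01, 3.01], [-0.46, 2.08], [-1.47, 1.51], [0.13, 2.56], [-1, 4.14], [0.04, 2.09], [-2.66, 2.66]. Speed limits (rad/s): [2.57, 2.57, 3.14, 3.14, 3.14, 3.14, 3.14].

INTERFACE

Orientations are given as a unit quaternion [x, y, z, w].
In Python, from plant import r gives the robot as it stands. The module is installed in compiled form; this text tells all that it offers.
- The arm moves only by the tool step_arm, never from a script. Its argument "increments" is a list of rows, each a list of 2 entries, a list of its own where there are three numbers: the shift along the world's x, y, z in cm, then the turn, a rotation vector about the world's x, y, z in degrees. A call has exactly 10 rows; each row shifts and turns the commanded pose from where the row before left it; what a row does not reach is not made up. A row lasts 1/10 s, in which the tool goes at most 50 mm and 8.59 degrees, less where a joint would pass 70% of its speed; a pose out of reach is approached as far as the arm can. A call is refused whole if a number of a shift passes 5 or a number of a turn 8.59, either way. A call with a gripper value outside its range is refused whole. "fingers" is the opening, from 0 (shut) to 1 (fully open), set as the call begins (left out, the last holds). The fingers move at their own pace and stop on an object; "grip_force" is the grip in N (left out, the last holds). Time passes only in rows, so rows that do not move let the fingers close, or fill a call up. It gives the time, the measured TCP pose, the force, the opening and the grip force at its end, in the units of the state.
- r.get_state(): the state, without advancing time (a new reading comes with each control period).
- r.snapshot(name): name is "side" or "top" or "wrist"; returns (picture, depth): 384x512x3 uint8, red, green, blue; 384x512 float32, m along the optical axis (not along the pixel's ray), 0 where there is no reading.
- r.calibration(name): a dict with "fov_y" (degrees; the focal length in pixels is half the picture's height over the tangent of half this angle, whatever the lens; pixels are square), "cx", "cy" (the principal point, pixels), "k1" (the pictures are not rectified: a ray, as slopes to the right and down, at radius r is drawn at 1 + k1 r^2 times it, then the intrinsics apply), "R" (3x3) and "t" (3): a world point X has camera coordinates R X + t. Camera axes: x right, y down, z forward; pixel columns grow to the right and rows downward; lengths in m; the calibration is good to about 2 mm. A picture is of the moment at which its call begins: read the wrist's pose just before it. calibration takes no time and is no camera call; for the wrist camera it gives the pose at the moment of the call.
- r.finish_job(): hands the job in; it is judged then, once.
The state is a dict: "clock": time; "q": joint angles; "qd": joint speeds; "joint_torque": joint torques, N m; "tool_pos": TCP position; "eef_rot": TCP orientation; "contact_force": force on the tool from outside, world axes, zero at the start; "moment": the same for the moment, N m; "opening": opening from 0.0 (shut) to 1.0 (fully open); "finger_force": force on a finger pad.
Only numpy, scipy, OpenCV 4.12 (cv2) and the standard library are available. Lean on these libraries where they do the work, as an engineer would, in place of code of your own. Each camera call takes 0.05 s, during which the arm holds its last target. There are 200 camera calls.

## Working session

There is one attempt and no reset: what is moved stays moved. The work goes in short steps, Python scripts to look and compute and a tool call to move; the robot and the scene stay as the last step left them, time stands still between calls to the robot, and variables do not carry over. Pictures are saved under pics/ and viewed, at most 14 in all, crops included, and the job is handed in when it is done.

Besides the shell and the picture viewer there is one more tool, called after "Call:" as name(argument=value, ...), one argument or row to a line, values as JSON. step_arm: Moves the arm, as the interface text tells. Its arguments: {"type":"object","properties":{"increments":{"type":"array","items":{"type":"array"}},"fingers":{"type":"number"},"grip_force":{"type":"number"}},"required":["increments"]}

```bash
mkdir -p pics
cat > h.py <<'E'
import numpy as np,cv2
from plant import r
def snap(n,name=None):
    c=r.calibration(n); p,d=r.snapshot(n)
    if name: cv2.imwrite(f'pics/{name}.png',p[:,:,::-1])
    return p,d,c
def K(c):
    f=192/np.tan(np.radians(c['fov_y'])/2)
    return np.array([[f,0,c['cx']],[0,f,c['cy']],[0,0,1.]]),np.array([c['k1'],0,0,0,0.])
def cloud(d,c):
    k,D=K(c);h,w=d.shape
    u,v=np.meshgrid(np.arange(w),np.arange(h))
    n=cv2.undistortPoints(np.stack([u,v],-1).reshape(-1,1,2).astype(np.float64),k,D).reshape(h,w,2)
    P=np.dstack([n*d[...,None],d]).astype(float)
    X=(P-np.array(c['t']).ravel())@np.array(c['R'])
    X[d==0]=np.nan
    return X
E
python3 - <<'E'
from h import *
s=r.get_state();print(s['tool_pos'],s['eef_rot'],s['contact_force'],s['clock'])
for n in('top','side'):
    p,d,c=snap(n,n+'0');print(n,c['fov_y'],np.round(-np.array(c['R']).T@np.array(c['t']),3));np.savez(n+'0.npz',p=p,X=cloud(d,c))
E
```

```text
[ 0.22094304 -0.58394995  0.21623375] [ 9.83674116e-01  1.79956784e-01 -2.22853899e-04 -8.60189125e-04] [ 0.47310578 -0.20940099 -0.13168209] 0.0
top 53.76583331641528 [0.459 0.017 1.175]
side 48.68772286389556 [-0.045  0.618  0.793]
```

View pics/top0.png

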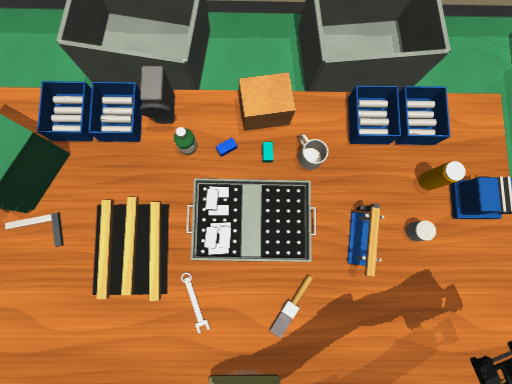

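View pics/side0.png

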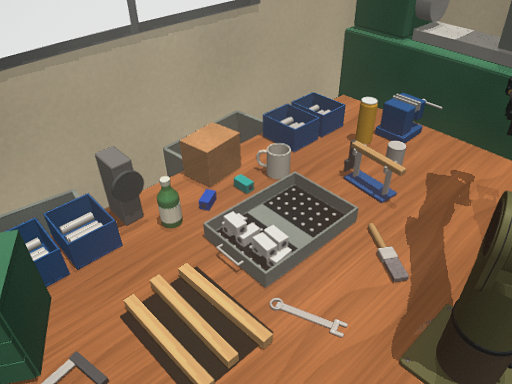

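Top view: the tray is centred near px (252,220), with the heap at its left (+y) end. The rake rest is at (364,238), and three bars lie on the mat at (104..155,250). Bystanders are behind the tray.

Run:
```python
from h import *
z=np.load('top0.npz');X=z['X'];p=z['p']
H=X[...,2]
def rect(m,name):
    m=m&np.isfinite(H)
    n,l,st,ce=cv2.connectedComponentsWithStats(m.astype(np.uint8))
    for i in range(1,n):
        if st[i,4]<25: continue
        P=X[l==i]; q=cv2.minAreaRect((P[:,:2]*1000).astype(np.float32))
        print(name,st[i,:5],'c',np.round(q[0]),'s',np.round(q[1]),'a',round(q[2],1),'z',np.round(np.percentile(P[:,2],[5,50,95])*1000))
x,y=X[...,0],X[...,1]
vv,uu=np.mgrid[:384,:512]
tray=(uu>183)&(uu<320)&(vv>172)&(vv<268)
rect(tray&(H>.04),'rim')
rect((uu<180)&(uu>85)&(vv>190)&(vv<305)&(H>.018),'bar')
rect((uu>340)&(uu<390)&(vv>195)&(vv<285)&(H>.08),'rake')
rect((uu>340)&(uu<390)&(vv>195)&(vv<285)&(H>.119),'rakehi')
rect((uu>160)&(uu<340)&(vv>115)&(vv<172)&(H>.03),'by')
for v in range(200,285,5):
    print(v,[f'{H[v,u]*1000:.0f}' for u in range(344,390,3)])
c=p[170:290,170:400];a=cv2.resize(c,None,fx=3.4,fy=3.4,interpolation=cv2.INTER_CUBIC)
cv2.imwrite('pics/c0.png',a[:,:,::-1])
for v in range(180,262,4): print(v,[f'{H[v,u]*1000:.0f}' for u in range(190,248,3)])
```

```text
rim [191 178 121  84 921] c [550. -21.] s [353. 243.] a 89.3 z [44. 49. 53.]
rim [206 187  23  28 336] c [606.  83.] s [82. 64.] a 0.6 z [41. 70. 74.]
rim [219 205  10   6  29] c [585.  65.] s [16. 27.] a 0.7 z [40. 42. 44.]
rim [205 222  27  33 585] c [494.  78.] s [93. 76.] a 1.9 z [41. 71. 75.]
bar [ 122  197   16   98 1030] c [475. 343.] s [ 30. 286.] a 89.9 z [24. 31. 35.]
bar [  96  200   17   99 1091] c [463. 417.] s [288.  33.] a 0.3 z [25. 31. 35.]
bar [ 150  202   11   99 1015] c [458. 268.] s [288.  30.] a 2.1 z [25. 31. 35.]
rake [361 204  23  73 797] c [ 490. -356.] s [ 53. 201.] a 84.4 z [108. 124. 128.]
rakehi [366 204  15  73 631] c [ 490. -355.] s [ 26. 201.] a 82.2 z [121. 124. 128.]
by [161 116  12   5  59] c [854. 244.] s [22. 37.] a 13.7 z [ 32.  48. 102.]
by [243 116  50  12 429] c [850. -67.] s [151.  27.] a 88.4 z [ 35.  73. 118.]
by [174 127  23  26 441] c [783. 181.] s [54. 59.] a 23.0 z [ 41. 101. 150.]
by [300 134  29  34 428] c [ 761. -207.] s [100.  75.] a 1.1 z [35. 71. 91.]
by [216 139  22  15 138] c [779.  58.] s [33. 59.] a 31.0 z [30. 32. 35.]
by [2
[... 3488 characters left out ...]

240 ['1', '47', '7', '6', '8', '69', '69', '75', '71', '10', '74', '71', '71', '74', '8', '5', '8', '9', '6', '8']
244 ['-2', '51', '7', '9', '11', '74', '72', '73', '72', '34', '69', '71', '74', '72', '11', '7', 'nan', '5', '10', '9']
248 ['-2', '51', '5', '9', '10', '8', '11', '41', '39', '40', '40', '39', '37', '10', '10', '8', '6', '12', '7', '13']
252 ['-1', '47', '6', '9', '11', '8', '9', '40', '40', '41', '43', '36', '41', '8', '9', '10', '9', '6', '8', '13']
256 ['-0', '45', '8', '9', '7', '10', '13', '8', '4', '8', '9', '7', '8', '8', '10', '11', '9', '5', '2', '5']
260 ['2', '0', '-0', '-1', '-0', '-1', '2', '1', '1', '-3', '1', '4', '50', '49', '51', '47', '49', '51', '51', '51']
```

View pics/c0.png

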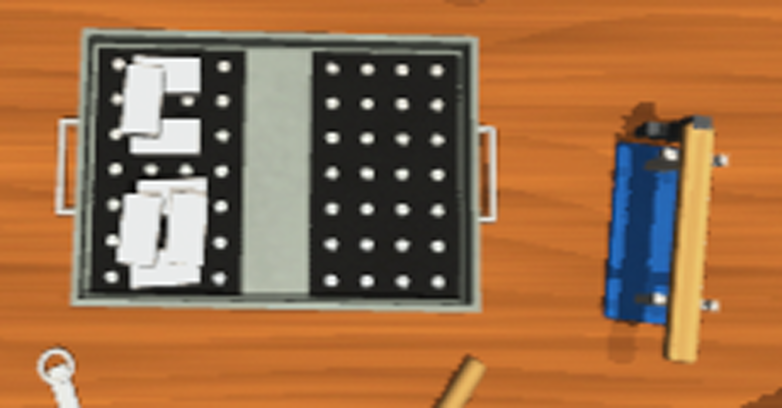

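Seven blanks: four on the bed with their long axis across, one bridging the upper pair (143,100), and two bridging the lower pair (140,230) and (187,225). The rake head points to +x (image top), at crop (680,125).

Run:
```python
from h import *
z=np.load('top0.npz');X=z['X'];H=X[...,2]
vv,uu=np.mgrid[:384,:512]
m=(uu>355)&(uu<390)&(vv>200)&(vv<280)&(H>.117)
P=X[m][:,:2]*1000
c=cv2.fitLine(P.astype(np.float32),cv2.DIST_HUBER,0,.01,.01).ravel()
d=c[:2]*np.sign(c[0]);t=(P-c[2:])@d;n=(P-c[2:])@[-d[1],d[0]]
print('rake',d,np.degrees(np.arctan2(d[1],d[0])),'ends',c[2:]+d*np.percentile(t,1),c[2:]+d*np.percentile(t,99),np.percentile(n,[2,98]))
# tray rim long sides
for lo,hi in((.66,.69),(.41,.44)):
    q=X[(H>.044)&(H<.056)&(uu>183)&(uu<320)&(X[...,0]>lo)&(X[...,0]<hi)][:,:2]*1000
    k=np.polyfit(q[:,1],q[:,0],1);print('rim x at y=-21',np.polyval(k,-21),'slope deg',np.degrees(k[0]))
for lo,hi in((.145,.165),(-.205,-.185)):
    q=X[(H>.044)&(H<.056)&(X[...,0]>.44)&(X[...,0]<.66)&(X[...,1]>lo)&(X[...,1]<hi)][:,:2]*1000
    k=np.polyfit(q[:,0],q[:,1],1);print('rim y at x=550',np.polyval(k,550),'slope deg',np.degrees(k[0]))
# blanks
for lo,hi in((.066,.08),(.034,.046)):
    mm=(H>lo)&(H<hi)&(X[...,0]>.44)&(X[...,0]<.66)&(X[...,1]>0)&(X[...,1]<.14)
    n_,l,st,_=cv2.connectedComponentsWithStats(mm.astype(np.uint8),connectivity=4)
    for i in range(1,n_):
        if st[i,4]>20:
            P=X[l==i];print(lo,st[i,4],'x',np.round(np.percentile(P[:,0],[2,98])*1000),'y',np.round(np.percentile(P[:,1],[2,98])*1000))
```

```text
rake [ 0.99123484 -0.1321115 ] -7.591625 ends [ 392.7705876  -340.86986166] [ 586.13074235 -366.64084951] [-12.79582998  10.70292502]
rim x at y=-21 667.3226487330555 slope deg 0.6241710041996497
rim x at y=-21 432.2928627794283 slope deg 0.6395639794791879
rim y at x=550 152.54785270904935 slope deg -0.6830348667201612
rim y at x=550 -192.673505154011 slope deg -0.9174021295153019
0.066 223 x [577. 636.] y [ 83. 114.]
0.066 229 x [467. 524.] y [ 81. 115.]
0.066 231 x [467. 525.] y [43. 75.]
0.034 128 x [620. 651.] y [ 52. 106.]
0.034 153 x [565. 593.] y [ 51. 108.]
0.034 101 x [514. 542.] y [ 44. 101.]
0.034 136 x [447. 476.] y [ 50. 106.]
```

Call:
step_arm(
  increments=[
    [[3.06,2.25,0],[0,0,-2.83]],
    [[3.06,2.25,0],[0,0,-2.83]],
    [[3.06,2.25,0],[0,0,-2.83]],
    [[3.06,2.25,0],[0,0,-2.83]],
    [[3.06,2.25,0],[0,0,-2.83]],
    [[3.06,2.25,0],[0,0,-2.83]],
    [[3.06,2.25,0],[0,0,-2.83]],
    [[3.06,2.25,0],[0,0,-2.83]],
    [[3.06,2.25,0],[0,0,-2.83]],
    [[3.06,2.25,0],[0,0,-2.83]],
  ],
  fingers=0.8,
)

```text
clock: 1.1
tool_pos: [0.5281, -0.3583, 0.2166]
eef_rot: [0.998, -0.067, -0.0, -0.0]
contact_force: [0.9, -1.3, -0.6]
opening: 0.803
finger_force: 0.0
```

Run:
```python
from h import *
s=r.get_state();print(s['tool_pos'],s['eef_rot'],s['q'])
p,d,c=snap('wrist','w0');X=cloud(d,c);H=X[...,2]
m=(H>.117)&(H<.135)&(abs(X[...,1]+.36)<.08)&(X[...,0]<.62)
P=X[m][:,:2]*1000;print(len(P))
q=cv2.minAreaRect(P.astype(np.float32));print(q)
for x0 in range(400,600,20):
    k=P[abs(P[:,0]-x0)<4]
    if len(k)>20: print(x0,np.percentile(k[:,1],[2,50,98]),)
```

```text
[ 0.52808422 -0.35826434  0.21660652] [ 9.97754265e-01 -6.69788203e-02 -4.81700635e-04 -1.78678669e-04] [ 0.52757957  0.70422884 -0.0069586   1.52800257  0.00583466  0.91040386
 -1.18616186]
3884
((491.16650390625, -355.4163513183594), (49.09284973144531, 199.47000122070312), 82.24764251708984)
400 [-353.03936959 -341.24054954 -331.53540927]
440 [-359.49224897 -348.31392393 -335.8253417 ]
460 [-361.68067194 -350.35933523 -339.29592035]
480 [-365.26272042 -353.06837447 -342.12210031]
500 [-367.63975265 -355.51218629 -344.03234032]
520 [-370.07013644 -358.73542138 -346.8309499 ]
540 [-372.42755715 -361.08587905 -349.81392346]
560 [-374.97223434 -363.41585674 -351.62502175]
580 [-376.93684964 -365.76339517 -354.66261864]
```

View pics/w0.png

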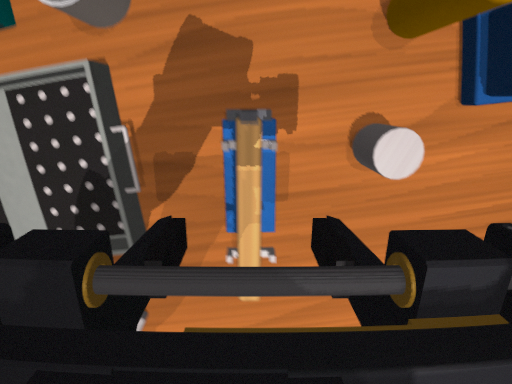

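The wrist view shows the handle midway between the fingers, along image column 248, with the head at top (250,115). I'll go down and grip.

Call:
step_arm(
  increments=[
    [[0,-0.1,-1.5],[0,0,0]],
    [[0,0,-1.5],[0,0,0]],
    [[0,0,-1.5],[0,0,0]],
    [[0,0,-1.5],[0,0,0]],
    [[0,0,-1.5],[0,0,0]],
    [[0,0,-1.5],[0,0,0]],
    [[0,0,-1.0],[0,0,0]],
    [[0,0,-1.0],[0,0,0]],
    [[0,0,-1.0],[0,0,0]],
    [[0,0,0],[0,0,0]],
  ],
)

```text
clock: 2.15
tool_pos: [0.5264, -0.36, 0.0957]
eef_rot: [0.998, -0.066, -0.001, -0.001]
contact_force: [-0.5, -0.4, 0.7]
opening: 0.799
finger_force: 0.0
```

Call:
step_arm(
  increments=[
    [[0,0,0],[0,0,0]],
    [[0,0,0],[0,0,0]],
    [[0,0,0],[0,0,0]],
    [[0,0,0],[0,0,0]],
    [[0,0,0],[0,0,0]],
    [[0,0,0],[0,0,0]],
    [[0,0,0],[0,0,0]],
    [[0,0,0],[0,0,0]],
    [[0,0,0],[0,0,0]],
    [[0,0,0],[0,0,0]],
  ],
  fingers=0,
  grip_force=60,
)

```text
clock: 3.15
tool_pos: [0.5274, -0.3603, 0.0972]
eef_rot: [0.998, -0.066, 0.0, -0.0]
contact_force: [0.5, 1.4, 2.4]
opening: 0.257
finger_force: 60.0
```

Call:
step_arm(
  increments=[
    [[0,0,1],[0,0,0]],
    [[0,0,1],[0,0,0]],
    [[0,0,1.5],[0,0,0]],
    [[0,0,1.5],[0,0,0]],
    [[0,0,1.5],[0,0,0]],
    [[0,0,1.5],[0,0,0]],
    [[0,0,1.5],[0,0,0]],
    [[0,0,1.5],[0,0,0]],
    [[0,0,1],[0,0,0]],
    [[0,0,0],[0,0,0]],
  ],
)

```text
clock: 4.15
tool_pos: [0.5281, -0.3613, 0.2192]
eef_rot: [0.998, -0.066, 0.002, 0.001]
contact_force: [-0.3, -1.2, -3.3]
opening: 0.263
finger_force: 60.0
```

Call:
step_arm(
  increments=[
    [[0.39,2.1,0],[0,0,4.88]],
    [[0.39,2.1,0],[0,0,4.88]],
    [[0.39,2.1,0],[0,0,4.88]],
    [[0.39,2.1,0],[0,0,4.88]],
    [[0.39,2.1,0],[0,0,4.88]],
    [[0.39,2.1,0],[0,0,4.88]],
    [[0.39,2.1,0],[0,0,4.88]],
    [[0.39,2.1,0],[0,0,4.88]],
    [[0.39,2.1,0],[0,0,4.88]],
    [[0.39,2.1,0],[0,0,4.88]],
  ],
)

```text
clock: 5.15
tool_pos: [0.5658, -0.1498, 0.2165]
eef_rot: [0.935, 0.354, -0.001, -0.0]
contact_force: [-0.1, -0.2, -3.6]
opening: 0.256
finger_force: 60.0
```

Call:
step_arm(
  increments=[
    [[0.39,2.1,0],[0,0,4.88]],
    [[0.39,2.1,0],[0,0,4.88]],
    [[0.39,2.1,0],[0,0,4.88]],
    [[0.39,2.1,0],[0,0,4.88]],
    [[0.39,2.1,0],[0,0,4.88]],
    [[0.39,2.1,0],[0,0,4.88]],
    [[0.39,2.1,0],[0,0,4.88]],
    [[0.39,2.1,0],[0,0,4.88]],
    [[0.39,2.1,0],[0,0,4.88]],
    [[0.39,2.1,0],[0,0,4.88]],
  ],
)

```text
clock: 6.15
tool_pos: [0.6049, 0.0598, 0.2164]
eef_rot: [0.706, 0.708, -0.001, -0.0]
contact_force: [0.5, -0.5, -3.3]
opening: 0.255
finger_force: 60.0
```

Run:
```python
from h import *
s=r.get_state();print(s['tool_pos'],s['eef_rot'],s['q'])
p,d,c=snap('wrist','w1');X=cloud(d,c);H=X[...,2]
t,td,tc=snap('top','t1');Y=cloud(td,tc)
print('tool',s['tool_pos'])
for nm,Z in(('w',X),('t',Y)):
    a=Z[...,2]
    m=(a>.13)&(a<.26)&(Z[...,1]>s['tool_pos'][1]+.03)&(Z[...,1]<.2)&(abs(Z[...,0]-s['tool_pos'][0])<.06)
    P=Z[m]*1000
    for y0 in range(60,180,8):
        k=P[abs(P[:,1]-y0)<4]
        if len(k)>5: print(nm,y0,len(k),'x',np.percentile(k[:,0],[2,98]).round(),'z',np.percentile(k[:,2],[2,50,98]).round())
```

```text
[0.60487073 0.05979768 0.21638863] [ 7.05807281e-01  7.08403543e-01 -6.78477423e-04 -2.06737635e-04] [ 0.08211472  0.69412456 -0.45913057  1.61077707  0.36355477  0.92404758
 -0.50312322]
tool [0.60487073 0.05979768 0.21638863]
w 92 552 x [594. 617.] z [247. 250. 251.]
w 100 754 x [593. 616.] z [248. 252. 253.]
w 108 835 x [593. 616.] z [250. 253. 255.]
w 116 806 x [594. 615.] z [242. 255. 256.]
w 124 1013 x [581. 628.] z [190. 232. 256.]
w 132 978 x [580. 629.] z [183. 193. 221.]
w 140 206 x [580. 629.] z [154. 163. 180.]
t 116 8 x [592. 598.] z [246. 254. 257.]
t 124 26 x [580. 608.] z [190. 246. 258.]
t 132 34 x [579. 613.] z [184. 194. 232.]
t 140 35 x [579. 625.] z [170. 193. 208.]
```

View pics/w1.png

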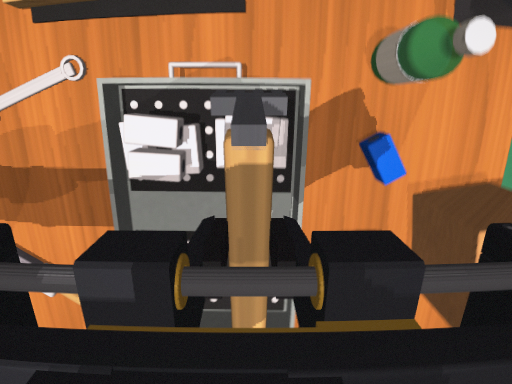

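The wrist view shows the head at (250,105). The depth shows the rake pitched head-up by about 0.2 rad in the grip. I'll level it by tilting the tool and check for creep.

Call:
step_arm(
  increments=[
    [[0,0,0],[-3,0,0]],
    [[0,0,0],[-3,0,0]],
    [[0,0,0],[-3,0,0]],
    [[0,0,0],[-2,0,0]],
    [[0,0,0],[0,0,0]],
    [[0,0,0],[0,0,0]],
    [[0,0,0],[0,0,0]],
    [[0,0,0],[0,0,0]],
    [[0,0,0],[0,0,0]],
    [[0,0,0],[0,0,0]],
  ],
)

```text
clock: 7.25
tool_pos: [0.6053, 0.0591, 0.2171]
eef_rot: [0.704, 0.704, -0.068, 0.068]
contact_force: [-0.2, 0.6, -3.0]
opening: 0.262
finger_force: 60.0
```

```bash
cat >> h.py <<'E'
def rakepose():
    s=r.get_state();T=np.array(s['tool_pos'])
    from scipy.spatial.transform import Rotation as Ro
    A=Ro.from_quat(s['eef_rot']).as_matrix()
    p,d,c=snap('wrist');X=cloud(d,c).reshape(-1,3)
    L=(X-T)@A*1000   # tool frame: x fwd, z along fingers
    L=L[np.isfinite(L[:,0])]
    m=(abs(L[:,1])<9)&(L[:,0]>25)&(L[:,0]<52)&(L[:,2]<-15)&(L[:,2]>-60)
    k=np.polyfit(L[m,0],L[m,2],1);tilt=np.degrees(np.arctan(-k[0]))
    hd=L[(L[:,0]>30)&(L[:,0]<110)&(abs(L[:,1])<35)&(L[:,2]>5)&(L[:,2]<75)]
    q=hd[hd[:,2]>np.percentile(hd[:,2],97)]
    f=A[:,0];e=np.degrees(np.arctan2(f[2],np.hypot(f[0],f[1])))
    print('TCP',T.round(4),'yaw',round(np.degrees(np.arctan2(f[1],f[0])),1),'toolpitch',e.round(1),'rake tilt in tool',tilt.round(1),'net',(tilt+e).round(1),'z at50',np.polyval(k,50).round(1),'lowest seen head',(T+(q.mean(0)/1000)@A.T).round(3),'tool y',np.percentile(hd[:,1],[2,98]).round())
E
python3 - <<'E'
from h import *
rakepose()
E
```

```text
TCP [0.6053 0.0591 0.2171] yaw 90.0 toolpitch -11.0 rake tilt in tool 12.1 net 1.1 z at50 -37.5 lowest seen head [0.604 0.126 0.144] tool y [-24.  24.]
```

Call:
step_arm(
  increments=[
    [[0,0.6,0],[0,0,0]],
    [[0,0,-1.5],[0,0,0]],
    [[0,0,-1.5],[0,0,0]],
    [[0,0,-1.5],[0,0,0]],
    [[0,0,-1.5],[0,0,0]],
    [[0,0,-1.5],[0,0,0]],
    [[0,0,-1.0],[0,0,0]],
    [[0,0,-0.6],[0,0,0]],
    [[0,0,0],[0,0,0]],
    [[0,0,0],[0,0,0]],
  ],
)

```text
clock: 8.3
tool_pos: [0.6056, 0.0656, 0.1264]
eef_rot: [0.704, 0.704, -0.067, 0.068]
contact_force: [-0.3, 0.6, -3.2]
opening: 0.256
finger_force: 60.0
```

Call:
step_arm(
  increments=[
    [[0,-0.8,0],[0,0,0]],
    [[0,-0.8,0],[0,0,0]],
    [[0,-0.8,0],[0,0,0]],
    [[0,-0.8,0],[0,0,0]],
    [[0,-0.8,0],[0,0,0]],
    [[0,-0.8,0],[0,0,0]],
    [[0,-0.8,0],[0,0,0]],
    [[0,-0.8,0],[0,0,0]],
    [[0,-0.8,0],[0,0,0]],
    [[0,-0.8,0],[0,0,0]],
  ],
)

```text
clock: 9.3
tool_pos: [0.605, -0.0159, 0.126]
eef_rot: [0.704, 0.704, -0.068, 0.068]
contact_force: [0.2, 0.3, -2.5]
opening: 0.258
finger_force: 60.0
```

Run:
```python
from h import *
rakepose()
p,d,c=snap('side')
a=cv2.resize(p[150:300,180:380],None,fx=4,fy=4,interpolation=cv2.INTER_CUBIC)[:, :800]
cv2.imwrite('pics/s1.png',a[:,:,::-1])
```

```text
TCP [ 0.605  -0.0159  0.126 ] yaw 90.0 toolpitch -11.1 rake tilt in tool 11.9 net 0.8 z at50 -37.4 lowest seen head [0.602 0.053 0.038] tool y [-33.  34.]
```

View pics/s1.png

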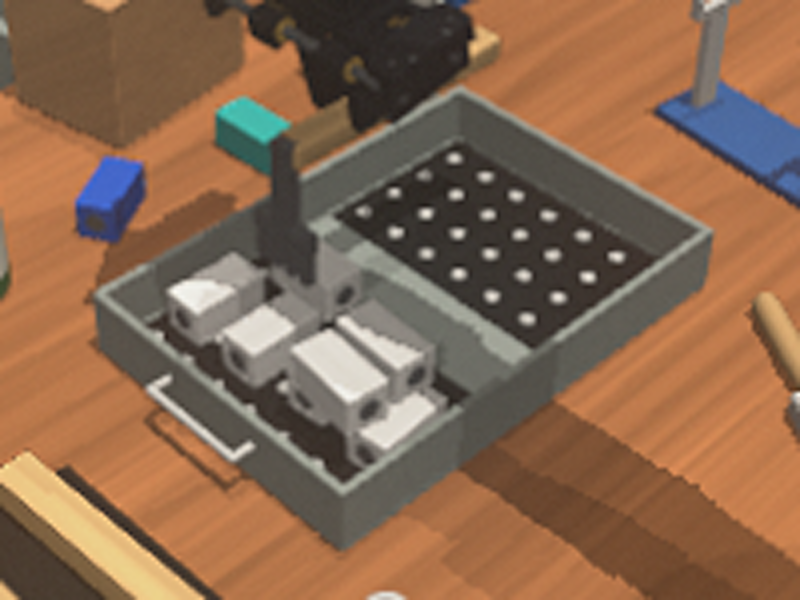

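The side crop shows the single top blank of the far pair being pushed off the front edge at (340,280). The other blanks are undisturbed. I'll keep dragging while lowering to the bed.

Call:
step_arm(
  increments=[
    [[0,-1,0],[0,0,0]],
    [[0,-1,0],[0,0,0]],
    [[0,-1,-0.9],[0,0,0]],
    [[0,-1,-0.9],[0,0,0]],
    [[0,-1,-0.9],[0,0,0]],
    [[0,-1,-0.9],[0,0,0]],
    [[0,-1,0],[0,0,0]],
    [[0,-1,0],[0,0,0]],
    [[0,-1,0],[0,0,0]],
    [[0,-1,0],[0,0,0]],
  ],
)

```text
clock: 10.4
tool_pos: [0.6045, -0.1161, 0.0893]
eef_rot: [0.704, 0.704, -0.069, 0.067]
contact_force: [0.1, -1.8, -4.2]
opening: 0.261
finger_force: 60.0
```

Call:
step_arm(
  increments=[
    [[0,-1,0],[0,0,0]],
    [[0,-1,0],[0,0,0]],
    [[0,-1,0],[0,0,0]],
    [[0,-1,0],[0,0,0]],
    [[0,-1,0],[0,0,0]],
    [[0,-0.8,0],[0,0,0]],
    [[0,0,0],[0,0,0]],
    [[0,0,0],[0,0,0]],
    [[0,0.5,0],[0,0,0]],
    [[0,0,0],[0,0,0]],
  ],
)

```text
clock: 11.4
tool_pos: [0.6056, -0.1652, 0.09]
eef_rot: [0.703, 0.705, -0.067, 0.067]
contact_force: [0.0, -0.0, -3.5]
opening: 0.262
finger_force: 60.0
```

```bash
cat >> h.py <<'E'
def blanks(name=None):
    p,d,c=snap('top',name);X=cloud(d,c);H=X[...,2]
    for lo,hi in((.060,.085),(.03,.05)):
        mm=(H>lo)&(H<hi)&(X[...,0]>.438)&(X[...,0]<.662)&(X[...,1]>-.189)&(X[...,1]<.147)&(p.min(2)>95)
        n_,l,st,_=cv2.connectedComponentsWithStats(mm.astype(np.uint8),connectivity=4)
        for i in range(1,n_):
            if st[i,4]>20:
                P=X[l==i];q=cv2.minAreaRect((P[:,:2]*1000).astype(np.float32))
                print(lo,st[i,4],'x',np.round(np.percentile(P[:,0],[2,98])*1000),'y',np.round(np.percentile(P[:,1],[2,98])*1000),'c',np.round(q[0]),'s',np.round(q[1]),'a',round(q[2]))
    return p
E
python3 - <<'E'
from h import *
rakepose()
p=blanks()
a=cv2.resize(p[170:270,170:340],None,fx=4,fy=4,interpolation=cv2.INTER_CUBIC)
cv2.imwrite('pics/t2.png',a[:,:,::-1])
E
```

```text
TCP [ 0.6056 -0.1652  0.09  ] yaw 90.2 toolpitch -10.9 rake tilt in tool 29.5 net 18.6 z at50 -56.3 lowest seen head [ 0.604 -0.137  0.008] tool y [-34.  34.]
0.06 231 x [467. 524.] y [ 81. 115.] c [496.  98.] s [32. 60.] a 84
0.06 229 x [467. 525.] y [44. 75.] c [496.  59.] s [58. 32.] a 0
0.03 205 x [619. 648.] y [ 52. 109.] c [634.  80.] s [59. 31.] a 88
0.03 217 x [578. 635.] y [ 0. 30.] c [607.  15.] s [59. 30.] a 0
0.03 199 x [565. 593.] y [ 51. 108.] c [578.  80.] s [30. 57.] a 1
0.03 100 x [514. 541.] y [ 45. 101.] c [525.  72.] s [31. 57.] a 5
0.03 136 x [447. 476.] y [ 50. 106.] c [464.  78.] s [31. 57.] a 4
```

View pics/t2.png

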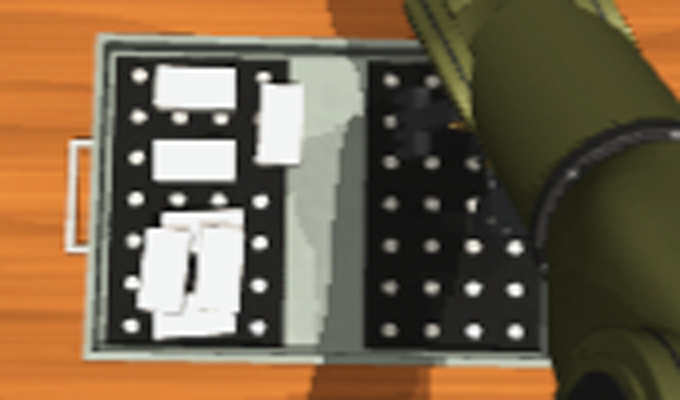

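The top crop shows the dragged blank fell flat at (280,120) and the rake rode over it. I'll lift and re-measure the rake's tilt.

Call:
step_arm(
  increments=[
    [[0,0,1.5],[0,0,0]],
    [[0,0,1.5],[0,0,0]],
    [[0,0,1.5],[0,0,0]],
    [[0,0,1.5],[0,0,0]],
    [[0,0,1],[0,0,0]],
    [[0,0,0],[0,0,0]],
    [[0,0,0],[0,0,0]],
    [[0,0,0],[0,0,0]],
    [[0,0,0],[0,0,0]],
    [[0,0,0],[0,0,0]],
  ],
)

```text
clock: 12.5
tool_pos: [0.6049, -0.1675, 0.1594]
eef_rot: [0.704, 0.704, -0.068, 0.067]
contact_force: [0.1, 0.7, -2.8]
opening: 0.262
finger_force: 60.0
```

Run:
```python
from h import *
rakepose()
```

```text
TCP [ 0.6049 -0.1675  0.1594] yaw 90.1 toolpitch -11.0 rake tilt in tool 29.4 net 18.4 z at50 -56.3 lowest seen head [ 0.604 -0.072  0.107] tool y [-24.  25.]
```

Call:
step_arm(
  increments=[
    [[0,2.5,0],[0,0,0]],
    [[0,2.5,0],[0,0,0]],
    [[0,2.5,0],[0,0,0]],
    [[0,2.5,0],[0,0,0]],
    [[0,2.5,0],[0,0,0]],
    [[0,2.5,0],[0,0,0]],
    [[0,2.5,0],[0,0,0]],
    [[0,2.5,0],[0,0,0]],
    [[0,0.4,0],[0,0,0]],
    [[0,0,-1],[0,0,0]],
  ],
)

```text
clock: 13.55
tool_pos: [0.6064, 0.038, 0.1507]
eef_rot: [0.703, 0.705, -0.066, 0.068]
contact_force: [1.1, -0.7, -3.6]
opening: 0.262
finger_force: 60.0
```

Call:
step_arm(
  increments=[
    [[0,0,-1.5],[0,0,0]],
    [[0,0,-1.5],[0,0,0]],
    [[0,0,-1.5],[0,0,0]],
    [[0,0.5,-1.4],[0,0,0]],
    [[0,0.5,0],[0,0,0]],
    [[0,0.5,0],[0,0,0]],
    [[0,0.5,0],[0,0,0]],
    [[0,0.4,0],[0,0,0]],
    [[0,0.4,0],[0,0,0]],
    [[0,0.4,0],[0,0,0]],
  ],
)

```text
clock: 14.55
tool_pos: [0.6056, 0.0615, 0.0927]
eef_rot: [0.705, 0.702, -0.072, 0.072]
contact_force: [-0.2, -11.9, 3.2]
opening: 0.257
finger_force: 60.0
```

Call:
step_arm(
  increments=[
    [[0,0.4,0],[0,0,0]],
    [[0,0.4,0],[0,0,0]],
    [[0,0.4,0],[0,0,0]],
    [[0,0.4,0],[0,0,0]],
    [[0,0,0],[0,0,0]],
    [[0,-0.5,0],[0,0,0]],
    [[0,-0.5,0],[0,0,0]],
    [[0,0,0],[0,0,0]],
    [[0,0,0],[0,0,0]],
    [[0,0,0],[0,0,0]],
  ],
)

```text
clock: 15.55
tool_pos: [0.6054, 0.0742, 0.0913]
eef_rot: [0.704, 0.704, -0.068, 0.068]
contact_force: [0.7, -4.2, -1.7]
opening: 0.258
finger_force: 60.0
```

Run:
```python
from h import *
rakepose()
```

```text
TCP [0.6054 0.0742 0.0913] yaw 90.0 toolpitch -11.0 rake tilt in tool 18.1 net 7.0 z at50 -44.6 lowest seen head [0.61  0.14  0.003] tool y [-34.  34.]
```

Call:
step_arm(
  increments=[
    [[0,0,1.5],[0,0,0]],
    [[0,0,1.5],[0,0,0]],
    [[0,0,1.5],[-3,0,0]],
    [[0,0,1.5],[-3,0,0]],
    [[0,-2,0],[-1,0,0]],
    [[0,-2.5,0],[0,0,0]],
    [[0,-2.5,0],[0,0,0]],
    [[0,-2.5,0],[0,0,0]],
    [[0,0,0],[0,0,0]],
    [[0,0,0],[0,0,0]],
  ],
)

```text
clock: 16.6
tool_pos: [0.6058, -0.0198, 0.1517]
eef_rot: [0.699, 0.698, -0.109, 0.11]
contact_force: [0.4, 0.2, -3.0]
opening: 0.26
finger_force: 60.0
```

Run:
```python
from h import *
rakepose()
s=r.get_state();T=s['tool_pos']
p,d,c=snap('wrist','w2');X=cloud(d,c);H=X[...,2]
m=(H>.06)&(H<.125)&(abs(X[...,0]-T[0])<.03)&(X[...,1]>T[1]+.03)&(X[...,1]<T[1]+.12)
P=X[m]*1000
for z in range(65,125,6):
    k=P[abs(P[:,2]-z)<3]
    if len(k)>5: print(z,len(k),'y',np.percentile(k[:,1],[2,50,98]).round(),'x',np.percentile(k[:,0],[2,98]).round())
b=blanks()
```

```text
TCP [ 0.6058 -0.0198  0.1517] yaw 90.0 toolpitch -17.8 rake tilt in tool 19.8 net 2.0 z at50 -46.4 lowest seen head [0.607 0.051 0.078] tool y [-24.  25.]
77 67 y [50. 53. 53.] x [583. 631.]
83 115 y [50. 53. 53.] x [582. 631.]
89 117 y [52. 52. 53.] x [582. 631.]
95 38 y [52. 52. 52.] x [582. 629.]
101 123 y [53. 54. 54.] x [583. 630.]
107 237 y [53. 53. 54.] x [583. 630.]
113 334 y [41. 53. 54.] x [582. 631.]
119 1028 y [42. 49. 53.] x [582. 631.]
```

Call:
step_arm(
  increments=[
    [[0,-0.6,0],[0,0,0]],
    [[0,0,0],[0,0,0]],
    [[0,0,-1],[0,0,0]],
    [[0,0,-1],[0,0,0]],
    [[0,0,-1],[0,0,0]],
    [[0,0,-1],[0,0,0]],
    [[0,0,-1],[0,0,0]],
    [[0,0,-0.6],[0,0,0]],
    [[0,0,-0.6],[0,0,0]],
    [[0,0,0],[0,0,0]],
  ],
)

```text
clock: 17.75
tool_pos: [0.6048, -0.0266, 0.0882]
eef_rot: [0.698, 0.699, -0.111, 0.11]
contact_force: [0.7, 0.1, -3.8]
opening: 0.261
finger_force: 60.0
```

Call:
step_arm(
  increments=[
    [[0,-0.8,0],[0,0,0]],
    [[0,-0.8,0],[0,0,0]],
    [[0,-0.8,0],[0,0,0]],
    [[0,-0.8,0],[0,0,0]],
    [[0,-0.8,0],[0,0,0]],
    [[0,-0.8,0],[0,0,0]],
    [[0,-0.8,0],[0,0,0]],
    [[0,-0.8,0],[0,0,0]],
    [[0,-0.8,0],[0,0,0]],
    [[0,-0.8,0],[0,0,0]],
  ],
)

```text
clock: 18.75
tool_pos: [0.6052, -0.1072, 0.089]
eef_rot: [0.698, 0.699, -0.111, 0.111]
contact_force: [-0.1, 0.9, -3.2]
opening: 0.258
finger_force: 60.0
```

Call:
step_arm(
  increments=[
    [[0,-0.8,0],[0,0,0]],
    [[0,-0.8,0],[0,0,0]],
    [[0,-0.8,0],[0,0,0]],
    [[0,-0.8,0],[0,0,0]],
    [[0,-0.8,0],[0,0,0]],
    [[0,-0.8,0],[0,0,0]],
    [[0,-0.8,0],[0,0,0]],
    [[0,-0.8,0],[0,0,0]],
    [[0,-0.5,0],[0,0,0]],
    [[0,0.5,0],[0,0,0]],
  ],
)

```text
clock: 19.75
tool_pos: [0.6046, -0.1734, 0.0892]
eef_rot: [0.699, 0.697, -0.112, 0.111]
contact_force: [-0.1, -0.7, -4.1]
opening: 0.258
finger_force: 60.0
```

Call:
step_arm(
  increments=[
    [[0,0,1.5],[0,0,0]],
    [[0,0,1.5],[0,0,0]],
    [[0,0,1.5],[0,0,0]],
    [[0,0,1.5],[0,0,0]],
    [[0,3,1],[0,0,0]],
    [[0.5,4,0],[0,0,0]],
    [[0.5,4,0],[0,0,0]],
    [[0.5,4,0],[0,0,0]],
    [[0.5,4,0],[0,0,0]],
    [[0.5,3,0],[0,0,0]],
  ],
)

```text
clock: 20.75
tool_pos: [0.6305, 0.0535, 0.1603]
eef_rot: [0.697, 0.7, -0.109, 0.11]
contact_force: [-0.4, 0.2, -3.2]
opening: 0.26
finger_force: 60.0
```

Run:
```python
from h import *
rakepose()
b=blanks()
X=snap('side');Y=cloud(X[1],X[2]);H=Y[...,2];p=X[0]
m=(H>.03)&(H<.05)&(Y[...,0]>.438)&(Y[...,0]<.662)&(Y[...,1]>-.189)&(Y[...,1]<.147)&(p.min(2)>80)
n,l,st,_=cv2.connectedComponentsWithStats(m.astype(np.uint8),connectivity=4)
for i in range(1,n):
    if st[i,4]>30:
        P=Y[l==i];print('side',st[i,4],np.round(np.percentile(P,[3,97],axis=0)*1000).tolist())
```

```text
TCP [0.6305 0.0535 0.1603] yaw 90.2 toolpitch -17.8 rake tilt in tool 20.0 net 2.2 z at50 -46.5 lowest seen head [0.632 0.124 0.087] tool y [-24.  25.]
0.06 138 x [479. 525.] y [43. 67.] c [500.  56.] s [49. 26.] a 1
0.03 31 x [618. 639.] y [52. 61.] c [628.  56.] s [22.  9.] a 0
0.03 213 x [578. 633.] y [-148. -118.] c [ 605. -133.] s [31. 58.] a 90
0.03 63 x [565. 593.] y [51. 72.] c [579.  62.] s [28. 21.] a 1
0.03 46 x [529. 541.] y [45. 71.] c [535.  58.] s [12. 27.] a 1
side 194 [[576.0, -147.0, 31.0], [634.0, -116.0, 44.0]]
side 235 [[617.0, 55.0, 31.0], [648.0, 112.0, 43.0]]
side 251 [[562.0, 55.0, 31.0], [594.0, 111.0, 43.0]]
side 241 [[447.0, 52.0, 33.0], [470.0, 113.0, 49.0]]
```

Call:
step_arm(
  increments=[
    [[0.2,0.3,0],[0,0,0]],
    [[0,0,-1.2],[0,0,0]],
    [[0,0,-1.2],[0,0,0]],
    [[0,0,-1.2],[0,0,0]],
    [[0,0,-1.2],[0,0,0]],
    [[0,0,-1.2],[0,0,0]],
    [[0,0,-0.6],[0,0,0]],
    [[0,0,-0.5],[0,0,0]],
    [[0,0,0],[0,0,0]],
    [[0,-0.5,0],[0,0,0]],
  ],
)

```text
clock: 21.9
tool_pos: [0.6326, 0.0489, 0.0882]
eef_rot: [0.698, 0.699, -0.11, 0.11]
contact_force: [-0.4, 1.0, -3.7]
opening: 0.264
finger_force: 60.0
```

Call:
step_arm(
  increments=[
    [[0,-1,0],[0,0,0]],
    [[0,-1,0],[0,0,0]],
    [[0,-1,0],[0,0,0]],
    [[0,-1,0],[0,0,0]],
    [[0,-1,0],[0,0,0]],
    [[0,-1,0],[0,0,0]],
    [[0,-1,0],[0,0,0]],
    [[0,-1,0],[0,0,0]],
    [[0,-1,0],[0,0,0]],
    [[0,-1,0],[0,0,0]],
  ],
)

```text
clock: 22.9
tool_pos: [0.6322, -0.0533, 0.088]
eef_rot: [0.698, 0.699, -0.111, 0.111]
contact_force: [-0.3, 1.6, -3.3]
opening: 0.257
finger_force: 60.0
```

Call:
step_arm(
  increments=[
    [[0,0.5,0],[0,0,0]],
    [[0,0,1.5],[0,0,0]],
    [[0,0,1.5],[0,0,0]],
    [[0,0,1.5],[0,0,0]],
    [[0,0,1.5],[0,0,0]],
    [[0,0,1.5],[0,0,0]],
    [[-3,2,0],[0,0,0]],
    [[-3,3,0],[0,0,0]],
    [[-3,3,0],[0,0,0]],
    [[-3,2.5,0],[0,0,0]],
  ],
)

```text
clock: 23.9
tool_pos: [0.5117, 0.0595, 0.1642]
eef_rot: [0.698, 0.699, -0.109, 0.111]
contact_force: [0.2, 1.0, -4.5]
opening: 0.259
finger_force: 60.0
```

```bash
cat >> h.py <<'E'
def sideb():
    X=snap('side');Y=cloud(X[1],X[2]);H=Y[...,2];p=X[0]
    for lo,hi in((.062,.085),(.03,.05)):
      m=(H>lo)&(H<hi)&(Y[...,0]>.438)&(Y[...,0]<.662)&(Y[...,1]>-.189)&(Y[...,1]<.147)&(p.min(2)>80)
      n,l,st,_=cv2.connectedComponentsWithStats(m.astype(np.uint8),connectivity=4)
      for i in range(1,n):
        if st[i,4]>30:
          P=Y[l==i];print('side',st[i,4],np.round(np.percentile(P,[3,97],axis=0)*1000).tolist())
E
python3 - <<'E'
from h import *
rakepose()
b=blanks();sideb()
E
```

```text
TCP [0.5117 0.0595 0.1642] yaw 90.0 toolpitch -17.9 rake tilt in tool 20.1 net 2.2 z at50 -46.5 lowest seen head [0.48  0.108 0.072] tool y [-33.  25.]
0.06 88 x [467. 496.] y [46. 66.] c [482.  55.] s [29. 23.] a 0
0.03 204 x [618. 648.] y [-54.   0.] c [633. -27.] s [55. 31.] a 90
0.03 211 x [578. 633.] y [-149. -118.] c [ 605. -133.] s [31. 58.] a 90
0.03 96 x [565. 593.] y [51. 81.] c [578.  66.] s [29. 30.] a 0
0.03 39 x [529. 541.] y [44. 68.] c [535.  56.] s [12. 24.] a 1
0.03 59 x [450. 465.] y [49. 79.] c [457.  64.] s [15. 30.] a 0
side 491 [[465.0, 48.0, 63.0], [522.0, 117.0, 75.0]]
side 101 [[575.0, -146.0, 31.0], [604.0, -116.0, 44.0]]
side 87 [[563.0, 90.0, 31.0], [594.0, 112.0, 43.0]]
side 240 [[447.0, 52.0, 32.0], [470.0, 113.0, 49.0]]
```

Call:
step_arm(
  increments=[
    [[-1.6,0.4,0],[0,0,0]],
    [[0,0,0],[0,0,0]],
    [[0,0,-1],[0,0,0]],
    [[0,0,-1],[0,0,0]],
    [[0,0,-1],[0,0,0]],
    [[0,0,-0.8],[0,0,0]],
    [[0,0,0],[0,0,0]],
    [[0,-0.6,0],[0,0,0]],
    [[0,-0.6,0],[0,0,0]],
    [[0,-0.6,0],[0,0,0]],
  ],
)

```text
clock: 25.05
tool_pos: [0.4966, 0.0434, 0.1254]
eef_rot: [0.698, 0.699, -0.11, 0.111]
contact_force: [0.0, 2.1, -4.3]
opening: 0.258
finger_force: 60.0
```

Call:
step_arm(
  increments=[
    [[0,-0.6,0],[0,0,0]],
    [[0,-0.6,0],[0,0,0]],
    [[0,-0.6,0],[0,0,0]],
    [[0,-0.6,0],[0,0,0]],
    [[0,0,0],[0,0,0]],
    [[0,0,0],[0,0,0]],
    [[0,0,0],[0,0,0]],
    [[0,0,0],[0,0,0]],
    [[0,0,0],[0,0,0]],
    [[0,0,0],[0,0,0]],
  ],
)

```text
clock: 26.05
tool_pos: [0.4962, 0.0194, 0.125]
eef_rot: [0.698, 0.699, -0.111, 0.111]
contact_force: [0.4, -0.3, -3.3]
opening: 0.258
finger_force: 60.0
```

Run:
```python
from h import *
rakepose()
b=blanks();sideb()
p=r.snapshot('side')[0]
a=cv2.resize(p[150:300,180:380],None,fx=4,fy=4,interpolation=cv2.INTER_CUBIC)
cv2.imwrite('pics/s3.png',a[:,:,::-1])
```

```text
TCP [0.4962 0.0194 0.125 ] yaw 90.0 toolpitch -18.0 rake tilt in tool 20.0 net 2.0 z at50 -46.5 lowest seen head [0.504 0.084 0.033] tool y [-33.  34.]
0.03 207 x [618. 648.] y [-55.   0.] c [633. -27.] s [55. 31.] a 90
0.03 213 x [578. 634.] y [-149. -118.] c [ 605. -133.] s [31. 58.] a 90
0.03 37 x [565. 590.] y [ 96. 108.] c [579. 102.] s [27. 12.] a 1
0.03 51 x [565. 581.] y [51. 75.] c [573.  63.] s [16. 24.] a 1
0.03 24 x [515. 524.] y [-0. 15.] c [519.   7.] s [ 9. 15.] a 0
0.03 51 x [468. 485.] y [-7. 14.] c [477.   3.] s [21. 21.] a 9
side 135 [[464.0, 49.0, 64.0], [508.0, 80.0, 75.0]]
side 213 [[617.0, -52.0, 31.0], [648.0, 5.0, 43.0]]
side 252 [[563.0, 56.0, 32.0], [593.0, 111.0, 43.0]]
side 199 [[464.0, -3.0, 32.0], [521.0, 27.0, 43.0]]
side 121 [[508.0, 78.0, 31.0], [539.0, 104.0, 43.0]]
side 256 [[448.0, 52.0, 32.0], [477.0, 110.0, 47.0]]
```

View pics/s3.png

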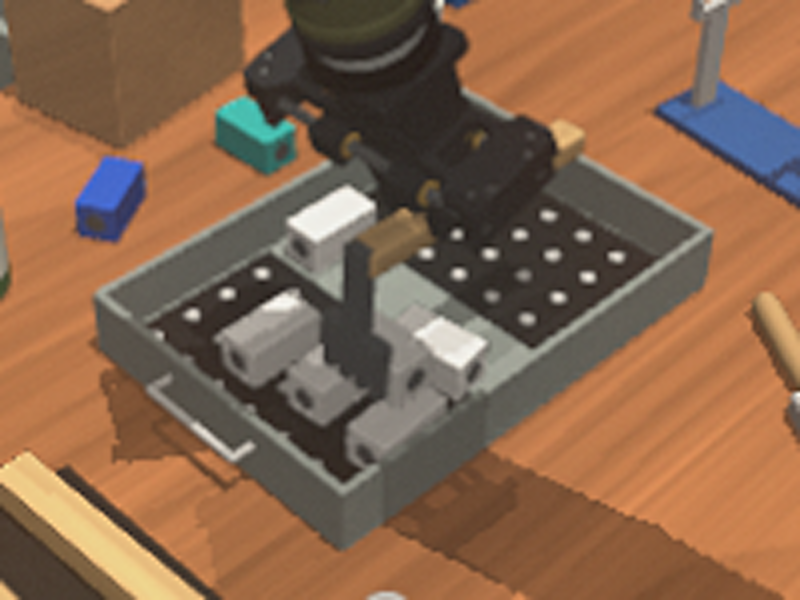

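T3 has dropped flat in front, at crop (450,350), y −5..27. T2 is still on the pair. I'll set the tines in the gap behind T3 and draw it to the far end.

Call:
step_arm(
  increments=[
    [[0,0.3,0],[0,0,0]],
    [[0,0,1.4],[0,0,0]],
    [[0,0,1.4],[0,0,0]],
    [[0,0,1.4],[0,0,0]],
    [[0,-1.8,0],[0,0,0]],
    [[0,-1.8,0],[0,0,0]],
    [[0,-1.7,0],[0,0,0]],
    [[0,0,0],[0,0,0]],
    [[0,0,-1.4],[0,0,0]],
    [[0,0,-1.4],[0,0,0]],
  ],
)

```text
clock: 27.25
tool_pos: [0.4969, -0.0295, 0.1388]
eef_rot: [0.698, 0.699, -0.109, 0.111]
contact_force: [-0.5, -0.4, -4.2]
opening: 0.262
finger_force: 60.0
```

Call:
step_arm(
  increments=[
    [[0,0,-0.8],[0,0,0]],
    [[0,0,-0.8],[0,0,0]],
    [[0,0,-0.8],[0,0,0]],
    [[0,0,-0.8],[0,0,0]],
    [[0,0,-0.8],[0,0,0]],
    [[0,0,-0.4],[0,0,0]],
    [[0,0,0],[0,0,0]],
    [[0,-0.4,0],[0,0,0]],
    [[0,-0.8,0],[0,0,0]],
    [[0,-0.8,0],[0,0,0]],
  ],
)

```text
clock: 28.25
tool_pos: [0.4967, -0.0509, 0.0954]
eef_rot: [0.698, 0.699, -0.11, 0.111]
contact_force: [0.1, 0.5, -3.0]
opening: 0.262
finger_force: 60.0
```

Call:
step_arm(
  increments=[
    [[0,-0.8,0],[0,0,0]],
    [[0,-0.8,0],[0,0,0]],
    [[0,-0.8,0],[0,0,0]],
    [[0,-0.8,-0.2],[0,0,0]],
    [[0,-0.8,-0.2],[0,0,0]],
    [[0,-0.8,0],[0,0,0]],
    [[0,-0.8,0],[0,0,0]],
    [[0,-0.8,0],[0,0,0]],
    [[0,-0.8,0],[0,0,0]],
    [[0,-0.8,0],[0,0,0]],
  ],
)

```text
clock: 29.25
tool_pos: [0.4962, -0.1313, 0.0911]
eef_rot: [0.698, 0.699, -0.111, 0.111]
contact_force: [-0.2, 2.1, -4.0]
opening: 0.258
finger_force: 60.0
```

Call:
step_arm(
  increments=[
    [[0,-0.8,0],[0,0,0]],
    [[0,-0.8,0],[0,0,0]],
    [[0,-0.8,0],[0,0,0]],
    [[0,-0.8,0],[0,0,0]],
    [[0,-0.8,0],[0,0,0]],
    [[0,0.5,0],[0,0,0]],
    [[0,0,1.5],[0,0,0]],
    [[0,0,1.5],[0,0,0]],
    [[0,0,1.5],[0,0,0]],
    [[0,0,1.5],[0,0,0]],
  ],
)

```text
clock: 30.25
tool_pos: [0.4957, -0.1654, 0.1515]
eef_rot: [0.698, 0.699, -0.111, 0.11]
contact_force: [0.1, 0.4, -3.7]
opening: 0.261
finger_force: 60.0
```

Run:
```python
from h import *
rakepose()
b=blanks();sideb()
```

```text
TCP [ 0.4957 -0.1654  0.1515] yaw 90.1 toolpitch -18.0 rake tilt in tool 19.9 net 1.9 z at50 -46.5 lowest seen head [ 0.497 -0.095  0.078] tool y [-24.  25.]
0.06 234 x [467. 525.] y [48. 78.] c [495.  63.] s [32. 60.] a 90
0.03 189 x [620. 648.] y [-54.   0.] c [634. -27.] s [29. 55.] a 1
0.03 51 x [615. 634.] y [-149. -118.] c [ 625. -134.] s [18. 32.] a 2
0.03 204 x [565. 592.] y [ 51. 108.] c [578.  80.] s [57. 30.] a 90
0.03 141 x [509. 541.] y [ 44. 101.] c [525.  73.] s [31. 59.] a 5
0.03 159 x [447. 476.] y [ 50. 106.] c [464.  79.] s [32. 58.] a 4
side 281 [[465.0, 49.0, 64.0], [521.0, 81.0, 75.0]]
side 193 [[577.0, -146.0, 31.0], [633.0, -116.0, 43.0]]
side 206 [[617.0, -51.0, 31.0], [649.0, 4.0, 43.0]]
side 193 [[465.0, -139.0, 31.0], [521.0, -108.0, 43.0]]
side 253 [[562.0, 55.0, 32.0], [594.0, 111.0, 43.0]]
side 432 [[448.0, 55.0, 31.0], [537.0, 109.0, 48.0]]
```

Call:
step_arm(
  increments=[
    [[0,0,1.5],[0,0,0]],
    [[0,3.2,0],[0,0,0]],
    [[0,3.2,0],[0,0,0]],
    [[0,3.2,0],[0,0,0]],
    [[0,3.2,0],[0,0,0]],
    [[0,3.2,0],[0,0,0]],
    [[0,3.2,0],[0,0,0]],
    [[0,0.2,0],[0,0,0]],
    [[0,0,-1.4],[0,0,0]],
    [[0,0,-1.4],[0,0,0]],
  ],
)

```text
clock: 31.4
tool_pos: [0.496, 0.0283, 0.1371]
eef_rot: [0.698, 0.699, -0.111, 0.111]
contact_force: [0.8, 0.2, -4.3]
opening: 0.265
finger_force: 60.0
```

Call:
step_arm(
  increments=[
    [[0,0,-1.2],[0,0,0]],
    [[0,0,0],[0,0,0]],
    [[0,-0.8,0],[0,0,0]],
    [[0,-0.8,0],[0,0,0]],
    [[0,-0.8,0],[0,0,0]],
    [[0,-0.8,0],[0,0,0]],
    [[0,-0.8,0],[0,0,0]],
    [[0,-0.8,0],[0,0,0]],
    [[0,-0.8,0],[0,0,0]],
    [[0,-0.6,0],[0,0,0]],
  ],
)

```text
clock: 32.4
tool_pos: [0.496, -0.0348, 0.1261]
eef_rot: [0.698, 0.698, -0.111, 0.111]
contact_force: [0.7, 0.3, -3.8]
opening: 0.258
finger_force: 60.0
```

Call:
step_arm(
  increments=[
    [[0,0.4,0],[0,0,0]],
    [[0,0,1.5],[0,0,0]],
    [[0,0,1.5],[0,0,0]],
    [[0,0,1.5],[0,0,0]],
    [[0,0,1.5],[0,0,0]],
    [[0,-1.5,1.5],[0,0,0]],
    [[0,-3,1.5],[0,0,0]],
    [[0,-3,0],[0,0,0]],
    [[0,-3,0],[0,0,0]],
    [[0,-3,0],[0,0,0]],
  ],
)

```text
clock: 33.4
tool_pos: [0.4962, -0.1648, 0.2161]
eef_rot: [0.698, 0.699, -0.11, 0.11]
contact_force: [0.8, 0.0, -4.6]
opening: 0.258
finger_force: 60.0
```

Run:
```python
from h import *
rakepose()
b=blanks('t4');sideb()
print(r.get_state()['q'])
```

```text
TCP [ 0.4962 -0.1648  0.2161] yaw 90.1 toolpitch -18.0 rake tilt in tool 20.1 net 2.1 z at50 -46.5 lowest seen head [ 0.495 -0.094  0.143] tool y [-24.  25.]
0.03 189 x [620. 648.] y [-55.   0.] c [634. -27.] s [55. 29.] a 90
0.03 47 x [610. 634.] y [-146. -118.] c [ 621. -133.] s [31. 25.] a 90
0.03 202 x [565. 593.] y [ 51. 108.] c [578.  80.] s [30. 57.] a 0
0.03 215 x [509. 541.] y [ 44. 101.] c [525.  73.] s [31. 59.] a 5
0.03 216 x [465. 521.] y [ 3. 35.] c [493.  19.] s [32. 60.] a 81
0.03 217 x [450. 479.] y [ 50. 106.] c [464.  79.] s [31. 60.] a 4
side 190 [[577.0, -146.0, 31.0], [635.0, -116.0, 43.0]]
side 209 [[617.0, -53.0, 31.0], [649.0, 5.0, 43.0]]
side 208 [[466.0, -138.0, 31.0], [521.0, -108.0, 44.0]]
side 249 [[562.0, 54.0, 31.0], [594.0, 111.0, 43.0]]
side 542 [[448.0, 7.0, 32.0], [519.0, 110.0, 43.0]]
side 268 [[509.0, 46.0, 31.0], [539.0, 104.0, 43.0]]
[ 0.18809451  0.55993115 -0.25356715  1.95682183  0.67082692  0.77199239
 -0.55212063]
```

All seven blanks lie flat and all six fields are filled. Now the rake goes back to its rest.

Call:
step_arm(
  increments=[
    [[0.12,-0.96,0],[-2,0,0]],
    [[0.12,-0.96,0],[0,0,-4.88]],
    [[0.12,-0.96,0],[0,0,-4.88]],
    [[0.12,-0.96,0],[0,0,-4.88]],
    [[0.12,-0.96,0],[0,0,-4.88]],
    [[0.12,-0.96,0],[0,0,-4.88]],
    [[0.12,-0.96,0],[0,0,-4.88]],
    [[0.12,-0.96,0],[0,0,-4.88]],
    [[0.12,-0.96,0],[0,0,-4.88]],
    [[0.12,-0.96,0],[0,0,-4.88]],
  ],
)

```text
clock: 34.55
tool_pos: [0.5093, -0.2584, 0.2156]
eef_rot: [0.906, 0.386, -0.159, 0.067]
contact_force: [0.2, 1.4, -4.2]
opening: 0.258
finger_force: 60.0
```

Call:
step_arm(
  increments=[
    [[0.12,-0.96,0],[0,0,-4.88]],
    [[0.12,-0.96,0],[0,0,-4.88]],
    [[0.12,-0.96,0],[0,0,-4.88]],
    [[0.12,-0.96,0],[0,0,-4.88]],
    [[0.12,-0.96,0],[0,0,-4.88]],
    [[0.12,-0.96,0],[0,0,-4.88]],
    [[0.12,-0.96,0],[0,0,-4.88]],
    [[0.12,-0.96,0],[0,0,-4.88]],
    [[0.12,-0.96,0],[0,0,-4.88]],
    [[0.12,-0.96,0],[0,0,-4.88]],
  ],
)

```text
clock: 35.55
tool_pos: [0.5217, -0.3545, 0.2153]
eef_rot: [0.985, -0.023, -0.173, -0.005]
contact_force: [-0.7, 0.1, -4.2]
opening: 0.263
finger_force: 60.0
```

Call:
step_arm(
  increments=[
    [[0,0,0],[0,0,-4.88]],
    [[0,0,0],[0,0,0]],
    [[0,0,0],[0,0,0]],
    [[0,0,0],[0,0,0]],
    [[0,0,-1],[0,0,0]],
    [[0,0,-1],[0,0,0]],
    [[0,0,-1],[0,0,0]],
    [[0,0,-1],[0,0,0]],
    [[0,0,0],[0,0,0]],
    [[0,0,0],[0,0,0]],
  ],
)

```text
clock: 36.55
tool_pos: [0.5201, -0.3565, 0.1757]
eef_rot: [0.983, -0.065, -0.174, -0.012]
contact_force: [-0.6, -0.2, -2.6]
opening: 0.259
finger_force: 60.0
```

Run:
```python
from h import *
rakepose();s=r.get_state();print(s['tool_pos'],s['q'])
p,d,c=snap('wrist','w5');X=cloud(d,c);H=X[...,2]
t,td,tc=snap('top','t5');Y=cloud(td,tc)
m=(abs(Y[...,2]-.195)<.02)&(Y[...,1]<-.28)&(Y[...,1]>-.42)&(Y[...,0]<.62)&(t[...,0]>120)&(t[...,2]<130)
P=Y[m];print('top handle',len(P),np.percentile(P,[2,98],axis=0).round(3).tolist() if len(P) else '')
# forks: light grey at 0.08..0.117
m=(H>.085)&(H<.12)&(abs(X[...,1]+.36)<.06)&(X[...,0]<.62)
n,l,st,_=cv2.connectedComponentsWithStats(m.astype(np.uint8))
for i in range(1,n):
    if st[i,4]>10:print(st[i],np.percentile(X[l==i],[3,97],axis=0).round(3).tolist())
```

```text
TCP [ 0.5201 -0.3565  0.1757] yaw -7.6 toolpitch -20.0 rake tilt in tool 20.0 net -0.1 z at50 -46.4 lowest seen head [ 0.561 -0.366  0.099] tool y [-24.  26.]
[ 0.52039548 -0.35677165  0.17616136] [ 0.43131164  0.91979523  0.07867554  1.22712817  0.05911819  1.32422519
 -1.23752383]
top handle 393 [[0.418, -0.365, 0.196], [0.524, -0.333, 0.206]]
[212  74  14   7  88] [[0.589, -0.349, 0.099], [0.592, -0.341, 0.115]]
[233  74  12   7  78] [[0.589, -0.363, 0.099], [0.59, -0.355, 0.115]]
[254  74  12   7  80] [[0.587, -0.377, 0.099], [0.588, -0.369, 0.114]]
[273  74  14   8  90] [[0.584, -0.391, 0.098], [0.586, -0.383, 0.114]]
[216 109  17  20 274] [[0.557, -0.349, 0.097], [0.565, -0.338, 0.116]]
[265 108  23  21 346] [[0.552, -0.39, 0.098], [0.56, -0.375, 0.116]]
```

View pics/w5.png

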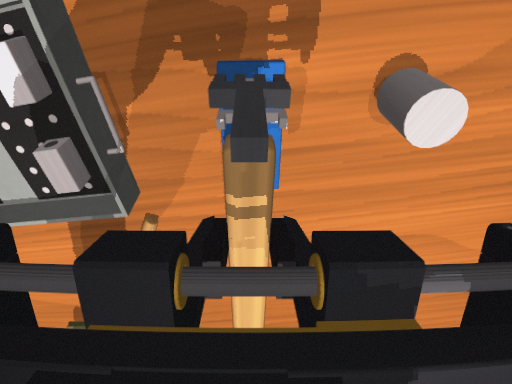

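The wrist view shows the head just past the +x fork at (250,95), with the fork cheeks straddling the handle line (±1 mm by depth). I'll lower and release.

Call:
step_arm(
  increments=[
    [[0,0,-1],[0,0,0]],
    [[0,0,-1],[0,0,0]],
    [[0,0,-1],[0,0,0]],
    [[0,0,-1],[0,0,0]],
    [[0,0,-1],[0,0,0]],
    [[0,0,-1],[0,0,0]],
    [[0,0,-0.6],[0,0,0]],
    [[0,0,-0.5],[0,0,0]],
    [[0,0,-0.4],[0,0,0]],
    [[0,0,-0.2],[0,0,0]],
  ],
)

```text
clock: 37.7
tool_pos: [0.5203, -0.3566, 0.0988]
eef_rot: [0.983, -0.065, -0.173, -0.012]
contact_force: [0.5, -0.1, -3.8]
opening: 0.26
finger_force: 60.0
```

Run:
```python
from h import *
rakepose();s=r.get_state();print(s['tool_pos'],s['contact_force'],s['moment'])
```

```text
TCP [ 0.5203 -0.3566  0.0988] yaw -7.6 toolpitch -20.0 rake tilt in tool 19.9 net -0.1 z at50 -46.3 lowest seen head [ 0.551 -0.361  0.008] tool y [-33.  34.]
[ 0.52022607 -0.35651106  0.09871557] [-0.45003438  0.27992726 -2.78701271] [-0.02452822 -0.60343066 -0.00728249]
```

Call:
step_arm(
  increments=[
    [[0,0,-0.15],[0,0,0]],
    [[0,0,-0.1],[0,0,0]],
    [[0,0,0],[0,0,0]],
    [[0,0,0],[0,0,0]],
    [[0,0,0],[0,0,0]],
    [[0,0,0],[0,0,0]],
    [[0,0,0],[0,0,0]],
    [[0,0,0],[0,0,0]],
    [[0,0,0],[0,0,0]],
    [[0,0,0],[0,0,0]],
  ],
)

```text
clock: 38.75
tool_pos: [0.5204, -0.3567, 0.0984]
eef_rot: [0.983, -0.065, -0.173, -0.011]
contact_force: [-1.2, 1.2, 3.9]
opening: 0.264
finger_force: 60.0
```

Call:
step_arm(
  increments=[
    [[0,0,0],[0,0,0]],
    [[0,0,0],[0,0,0]],
    [[0,0,0],[0,0,0]],
    [[0,0,0],[0,0,0]],
    [[0,0,0],[0,0,0]],
    [[0,0,0],[0,0,0]],
    [[0,0,0],[0,0,0]],
    [[0,0,0],[0,0,0]],
    [[0,0,0],[0,0,0]],
    [[0,0,0],[0,0,0]],
  ],
  fingers=0.8,
)

```text
clock: 39.75
tool_pos: [0.5203, -0.3565, 0.0965]
eef_rot: [0.983, -0.065, -0.173, -0.012]
contact_force: [-0.2, 0.7, 0.3]
opening: 0.8
finger_force: 0.0
```

Call:
step_arm(
  increments=[
    [[0,0,1.5],[0,0,0]],
    [[0,0,1.5],[0,0,0]],
    [[0,0,1.5],[0,0,0]],
    [[0,0,2],[0,0,0]],
    [[0,0,2],[0,0,0]],
    [[0,0,2],[0,0,0]],
    [[0,0,2],[0,0,0]],
    [[0,0,2],[0,0,0]],
    [[0,0,0],[0,0,0]],
    [[0,0,0],[0,0,0]],
  ],
)

```text
clock: 40.75
tool_pos: [0.5204, -0.3566, 0.2422]
eef_rot: [0.983, -0.065, -0.173, -0.011]
contact_force: [0.7, -0.7, -0.5]
opening: 0.796
finger_force: 0.0
```

```bash
cat >> h.py <<'E'
def bars():
    p,d,c=snap('top');X=cloud(d,c);H=X[...,2]
    m=(H>.02)&(H<.09)&(X[...,1]>-.2)&(X[...,0]>.25)&(X[...,0]<.72)&(p[...,0]>150)&(p[...,0].astype(int)-p[...,2]>60)
    n,l,st,_=cv2.connectedComponentsWithStats(m.astype(np.uint8),connectivity=4)
    for i in range(1,n):
        if st[i,4]>150:
            P=X[l==i]; k=np.polyfit(P[:,0],P[:,1],1)
            print('bar n',st[i,4],'x',np.percentile(P[:,0],[1,99]).round(4),'mid',P[:,0].mean().round(4),'y@mid',np.polyval(k,P[:,0].mean()).round(4),'deg',np.degrees(np.arctan(k[0])).round(2),'z',np.median(P[:,2]).round(4))
E
python3 - <<'E'
from h import *
s=r.get_state();print(s['tool_pos'],s['eef_rot'])
p,d,c=snap('wrist','w6');X=cloud(d,c);H=X[...,2]
m=(H>.117)&(H<.14)&(abs(X[...,1]+.36)<.06)&(X[...,0]<.62)
P=X[m]
for x0 in np.arange(.40,.6,.02):
    k=P[abs(P[:,0]-x0)<.004]
    if len(k)>20: print(x0.round(2),np.percentile(k[:,1],[2,50,98]).round(4),np.median(k[:,2]).round(4))
p=blanks();bars()
E
```

```text
[ 0.52041867 -0.35664237  0.24223853] [ 0.98278445 -0.06506628 -0.17255298 -0.01125061]
0.4 [-0.3511 -0.34   -0.329 ] 0.1248
0.42 [-0.3546 -0.3435 -0.3315] 0.1246
0.44 [-0.3568 -0.3458 -0.3337] 0.1248
0.46 [-0.3602 -0.3488 -0.337 ] 0.1248
0.48 [-0.3624 -0.3514 -0.3395] 0.1247
0.5 [-0.3656 -0.3539 -0.3422] 0.1246
0.52 [-0.3678 -0.3567 -0.3453] 0.1247
0.54 [-0.3709 -0.3592 -0.3474] 0.1246
0.56 [-0.3734 -0.3617 -0.3416] 0.1248
0.58 [-0.3755 -0.3642 -0.3529] 0.1245
0.03 208 x [618. 648.] y [-54.   0.] c [633. -27.] s [31. 55.] a 0
0.03 208 x [579. 634.] y [-149. -118.] c [ 606. -134.] s [32. 56.] a 90
0.03 201 x [565. 593.] y [ 51. 108.] c [578.  80.] s [30. 57.] a 1
0.03 213 x [509. 541.] y [ 44. 101.] c [525.  73.] s [31. 58.] a 4
0.03 218 x [465. 521.] y [ 3. 35.] c [493.  19.] s [32. 60.] a 82
0.03 218 x [465. 521.] y [-141. -111.] c [ 493. -126.] s [30. 57.] a 89
0.03 218 x [450. 479.] y [ 50. 106.] c [464.  79.] s [31. 60.] a 4
bar n 900 x [0.3342 0.6135] mid 0.4712 y@mid 0.3436 deg -0.23 z 0.0315
bar n 932 x [0.3207 0.6039] mid 0.4577 y@mid 0.4166 deg 0.59 z 0.0315
bar n 909 x [0.3173 0.5985] mid 0.4578 y@mid 0.2679 deg 1.8 z 0.0313
```

View pics/w6.png

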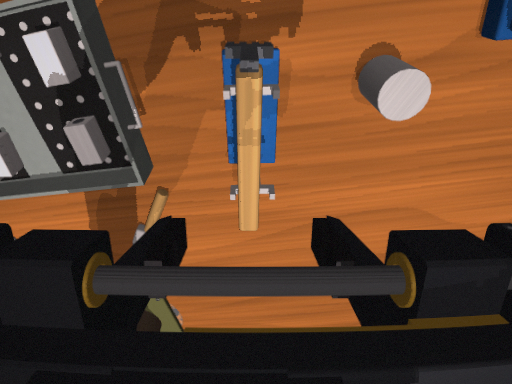

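The rake lies level on both forks, with the handle top at 124.7 mm along its whole length. The blanks are unchanged. Next, the bars: nearest first.

Call:
step_arm(
  increments=[
    [[-0.3,3.1,0],[-0.66,-4.95,0]],
    [[-0.3,3.1,0],[-0.66,-4.95,0]],
    [[-0.3,3.1,0],[-0.66,-4.95,0]],
    [[-0.3,3.1,0],[-0.66,-4.95,0]],
    [[-0.3,3.1,0],[0,0,1]],
    [[-0.3,3.1,0],[0,0,1]],
    [[-0.3,3.1,0],[0,0,1]],
    [[-0.3,3.1,0],[0,0,1]],
    [[-0.3,3.1,0],[0,0,1]],
    [[-0.3,3.1,0],[0,0,1]],
  ],
  fingers=0.6,
)

```text
clock: 41.9
tool_pos: [0.4894, -0.0453, 0.2409]
eef_rot: [1.0, -0.013, -0.001, 0.0]
contact_force: [0.5, 0.3, 0.3]
opening: 0.6
finger_force: 0.0
```

Call:
step_arm(
  increments=[
    [[-0.32,3.1,0],[0,0,1]],
    [[-0.32,3.1,0],[0,0,1]],
    [[-0.32,3.1,0],[0,0,1]],
    [[-0.32,3.1,0],[0,0,0.4]],
    [[-0.32,3.1,0],[0,0,0]],
    [[-0.32,3.1,0],[0,0,0]],
    [[-0.32,3.1,0],[0,0,0]],
    [[-0.32,3.1,0],[0,0,0]],
    [[-0.32,3.1,0],[0,0,0]],
    [[-0.32,3.1,0],[0,0,0]],
  ],
)

```text
clock: 42.9
tool_pos: [0.4575, 0.2644, 0.2408]
eef_rot: [1.0, 0.016, -0.001, 0.001]
contact_force: [0.8, 0.4, -0.1]
opening: 0.597
finger_force: 0.0
```

Call:
step_arm(
  increments=[
    [[0,0.5,-1],[0,0,0]],
    [[0,0,-1],[0,0,0]],
    [[0,0,-1],[0,0,0]],
    [[0,0,-1],[0,0,0]],
    [[0,0,-1],[0,0,0]],
    [[0,0,-1],[0,0,0]],
    [[0,0,-1],[0,0,0]],
    [[0,0,-1],[0,0,0]],
    [[0,0,0],[0,0,0]],
    [[0,0,0],[0,0,0]],
  ],
)

```text
clock: 43.9
tool_pos: [0.4582, 0.2685, 0.1614]
eef_rot: [1.0, 0.016, -0.0, 0.0]
contact_force: [-0.6, -0.4, 1.8]
opening: 0.6
finger_force: 0.0
```

```bash
cat >> h.py <<'E'
def wbars():
    s=r.get_state();print('TCP',np.array(s['tool_pos']).round(4),np.array(s['eef_rot']).round(3),s['q'][0].round(2),s['q'][6].round(2))
    p,d,c=snap('wrist','wb');X=cloud(d,c);H=X[...,2]
    m=(H>.02)&(H<.04)&(X[...,1]>.2)&(p[...,0].astype(int)-p[...,2]>60)&(p[...,0]>120)
    n,l,st,_=cv2.connectedComponentsWithStats(m.astype(np.uint8),connectivity=4)
    for i in range(1,n):
        if st[i,4]>300:
            P=X[l==i];q=cv2.minAreaRect((P[::3,:2]*1000).astype(np.float32));k=np.polyfit(P[:,0],P[:,1],1)
            print('wbar',st[i,4],np.percentile(P[:,0],[.5,99.5]).round(4),'y at tcp x',np.polyval(k,s['tool_pos'][0]).round(4),'deg',np.degrees(np.arctan(k[0])).round(2),'z',np.median(P[:,2]).round(4))
E
python3 - <<'E'
from h import *
wbars()
E
```

```text
TCP [0.4582 0.2685 0.1614] [ 1.     0.016 -0.     0.   ] -0.61 -2.16
wbar 5760 [0.3999 0.6182] y at tcp x 0.3447 deg -0.2 z 0.0318
wbar 5522 [0.386  0.6076] y at tcp x 0.4171 deg 0.91 z 0.0318
wbar 6413 [0.344  0.6033] y at tcp x 0.2693 deg 2.1 z 0.0318
```

Call:
step_arm(
  increments=[
    [[0,0.1,-2],[0,0,0]],
    [[0,0,-2],[0,0,0]],
    [[0,0,-2],[0,0,0]],
    [[0,0,-2],[0,0,0]],
    [[0,0,-2],[0,0,0]],
    [[0,0,-1.5],[0,0,0]],
    [[0,0,-1.5],[0,0,0]],
    [[0,0,-1.2],[0,0,0]],
    [[0,0,-1.0],[0,0,0]],
    [[0,0,0],[0,0,0]],
  ],
)

```text
clock: 44.95
tool_pos: [0.4578, 0.2693, 0.0087]
eef_rot: [1.0, 0.016, -0.001, 0.0]
contact_force: [-0.4, -0.4, 0.2]
opening: 0.602
finger_force: 0.0
```

Call:
step_arm(
  increments=[
    [[0,0,0],[0,0,0]],
    [[0,0,0],[0,0,0]],
    [[0,0,0],[0,0,0]],
    [[0,0,0],[0,0,0]],
    [[0,0,0],[0,0,0]],
    [[0,0,0],[0,0,0]],
    [[0,0,0],[0,0,0]],
    [[0,0,0],[0,0,0]],
    [[0,0,0],[0,0,0]],
    [[0,0,0],[0,0,0]],
  ],
  fingers=0,
  grip_force=40,
)

```text
clock: 45.95
tool_pos: [0.4592, 0.2696, 0.0108]
eef_rot: [1.0, 0.016, 0.001, -0.0]
contact_force: [0.2, -0.6, 8.2]
opening: 0.006
finger_force: 4.1
```

Call:
step_arm(
  increments=[
    [[0,0,1],[0,0,0]],
    [[0,0,1],[0,0,0]],
    [[0,0,1.5],[0,0,0]],
    [[0,0,1.5],[0,0,0]],
    [[0,0,1.5],[0,0,0]],
    [[0,0,1.5],[0,0,0]],
    [[0,0,1.5],[0,0,0]],
    [[0,0,1.5],[0,0,0]],
    [[0,0,1],[0,0,0]],
    [[0,0,0],[0,0,0]],
  ],
)

```text
clock: 46.95
tool_pos: [0.459, 0.27, 0.1312]
eef_rot: [1.0, 0.016, 0.001, -0.001]
contact_force: [0.0, 0.0, -1.1]
opening: 0.005
finger_force: 0.0
```

Run:
```python
from h import *
wbars();bars()
```

```text
TCP [0.459  0.27   0.1312] [ 1.     0.016  0.001 -0.001] -0.62 -2.16
wbar 6841 [0.4028 0.6128] y at tcp x 0.3444 deg -0.09 z 0.0318
wbar 7212 [0.3602 0.6074] y at tcp x 0.4172 deg 0.8 z 0.0318
wbar 6046 [0.4197 0.6026] y at tcp x 0.2696 deg 2.04 z 0.0318
bar n 317 x [0.5078 0.616 ] mid 0.5625 y@mid 0.3436 deg 0.23 z 0.0314
bar n 166 x [0.5521 0.6065] mid 0.5799 y@mid 0.4181 deg 0.03 z 0.0312
bar n 310 x [0.4932 0.6015] mid 0.5465 y@mid 0.2714 deg 1.25 z 0.0313
bar n 350 x [0.3149 0.4259] mid 0.3688 y@mid 0.2651 deg 3.09 z 0.0316
bar n 206 x [0.3316 0.4086] mid 0.3697 y@mid 0.3417 deg 0.12 z 0.0314
```

View pics/wb.png

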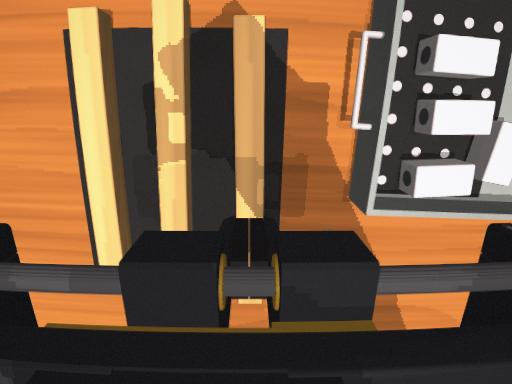

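The bar is still in place at image column 250 and the fingers closed over its top edge, so the grasp was too shallow. Retry about 4 mm deeper.

Call:
step_arm(
  increments=[
    [[0,0,0],[0,0,0]],
    [[0,0,0],[0,0,0]],
    [[0,0,0],[0,0,0]],
    [[0,0,0],[0,0,0]],
    [[0,0,-2],[0,0,0]],
    [[0,0,-2],[0,0,0]],
    [[0,0,-2],[0,0,0]],
    [[0,0,-2],[0,0,0]],
    [[0,0,-1],[0,0,0]],
    [[0,0,0],[0,0,0]],
  ],
  fingers=0.6,
)

```text
clock: 48.05
tool_pos: [0.4575, 0.269, 0.0384]
eef_rot: [1.0, 0.016, -0.001, 0.001]
contact_force: [-0.1, 0.3, 0.2]
opening: 0.598
finger_force: 0.0
```

Call:
step_arm(
  increments=[
    [[0,0,-1],[0,0,0]],
    [[0,0,-1],[0,0,0]],
    [[0,0,-0.8],[0,0,0]],
    [[0,0,-0.4],[0,0,0]],
    [[0,0,-0.3],[0,0,0]],
    [[0,0,-0.2],[0,0,0]],
    [[0,0,0],[0,0,0]],
    [[0,0,0],[0,0,0]],
    [[0,0,0],[0,0,0]],
    [[0,0,0],[0,0,0]],
  ],
)

```text
clock: 49.05
tool_pos: [0.4584, 0.2695, 0.0027]
eef_rot: [1.0, 0.016, -0.0, -0.0]
contact_force: [-0.9, 0.2, 0.3]
opening: 0.602
finger_force: 0.0
```

Run:
```python
from h import *
s=r.get_state();print(s['tool_pos'],s['contact_force'],s['opening'])
p=r.snapshot('side')[0]
cv2.imwrite('pics/s7.png',cv2.resize(p[150:384,60:330],None,fx=2.5,fy=2.5,interpolation=cv2.INTER_CUBIC)[:,:,::-1])
```

```text
[0.45841915 0.26950794 0.00274728] [-0.93338458  0.24068241  0.29656153] 0.6018832575934164
```

View pics/s7.png

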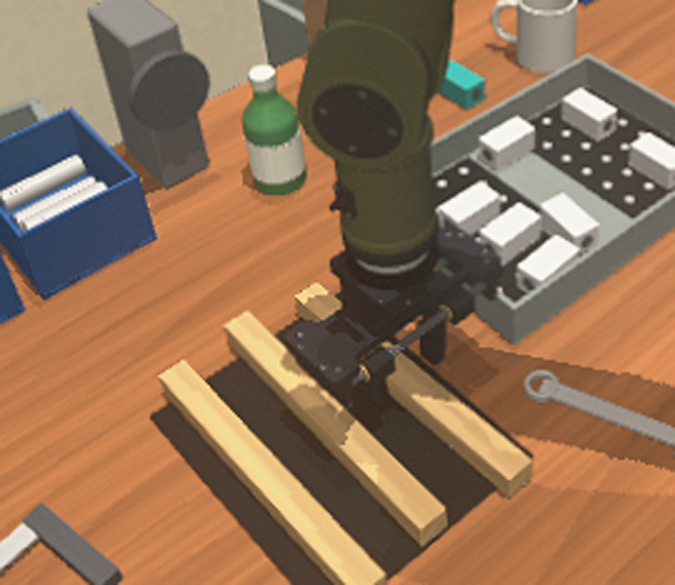

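The fingers straddle the nearest bar, and nothing else is touched. Closing.

Call:
step_arm(
  increments=[
    [[0,0,0.1],[0,0,0]],
    [[0,0,0],[0,0,0]],
    [[0,0,0],[0,0,0]],
    [[0,0,0],[0,0,0]],
    [[0,0,0],[0,0,0]],
    [[0,0,0],[0,0,0]],
    [[0,0,0],[0,0,0]],
    [[0,0,0],[0,0,0]],
    [[0,0,0],[0,0,0]],
    [[0,0,0],[0,0,0]],
  ],
  fingers=0,
  grip_force=30,
)

```text
clock: 50.1
tool_pos: [0.4583, 0.2695, 0.0036]
eef_rot: [1.0, 0.016, -0.0, -0.0]
contact_force: [0.0, -0.3, 1.2]
opening: 0.314
finger_force: 30.0
```

Call:
step_arm(
  increments=[
    [[0,0,0.5],[0,0,0]],
    [[0,0,1],[0,0,0]],
    [[0,0,1.5],[0,0,0]],
    [[0,0,1.5],[0,0,0]],
    [[0,0,1.5],[0,0,0]],
    [[0,0,1.5],[0,0,0]],
    [[0,0,1.5],[0,0,0]],
    [[0,0,1.5],[0,0,0]],
    [[0,0,1],[0,0,0]],
    [[0,0,0],[0,0,0]],
  ],
)

```text
clock: 51.1
tool_pos: [0.459, 0.2698, 0.1201]
eef_rot: [1.0, 0.016, 0.001, -0.001]
contact_force: [0.1, 0.7, -1.8]
opening: 0.308
finger_force: 30.0
```

Call:
step_arm(
  increments=[
    [[0.46,-2,0],[0,0,-0.13]],
    [[0.46,-2,0],[0,0,-0.13]],
    [[0.46,-2,0],[0,0,-0.13]],
    [[0.46,-2,0],[0,0,-0.13]],
    [[0.46,-2,0],[0,0,-0.13]],
    [[0.46,-2,0],[0,0,-0.13]],
    [[0.46,-2,0],[0,0,-0.13]],
    [[0.46,-2,0],[0,0,-0.13]],
    [[0.46,-2,0],[0,0,-0.13]],
    [[0.46,-2,0],[0,0,-0.13]],
  ],
)

```text
clock: 52.1
tool_pos: [0.5039, 0.0685, 0.118]
eef_rot: [1.0, 0.005, -0.001, 0.0]
contact_force: [1.2, -0.7, -1.0]
opening: 0.31
finger_force: 30.0
```

Call:
step_arm(
  increments=[
    [[0.46,-2,0],[0,0,-0.13]],
    [[0.46,-2,0],[0,0,-0.13]],
    [[0.46,-2,0],[0,0,-0.13]],
    [[0.46,-2,0],[0,0,-0.13]],
    [[0.46,-2,0],[0,0,-0.13]],
    [[0.46,-2,0],[0,0,-0.13]],
    [[0.46,-2,0],[0,0,-0.13]],
    [[0.46,-2,0],[0,0,-0.13]],
    [[0.46,-2,0],[0,0,-0.13]],
    [[0.46,-2,0],[0,0,-0.13]],
  ],
)

```text
clock: 53.1
tool_pos: [0.5497, -0.1313, 0.1178]
eef_rot: [1.0, -0.007, -0.001, -0.0]
contact_force: [-0.0, 0.6, -0.7]
opening: 0.314
finger_force: 30.0
```

```bash
cat >> h.py <<'E'
def held():
    s=r.get_state();T=s['tool_pos'];p,d,c=snap('wrist','wh');X=cloud(d,c);H=X[...,2]
    m=(H>T[2]-.02)&(H<T[2]+.06)&(abs(X[...,1]-T[1])<.025)&(X[...,0]>T[0]+.02)&(p[...,0].astype(int)-p[...,2]>50)
    P=X[m];k=np.polyfit(P[:,0],P[:,1],1);kz=np.polyfit(P[:,0],P[:,2],1)
    print('TCP',np.array(T).round(4),'far end',np.percentile(P[:,0],99.5).round(4),'y@tcp',np.polyval(k,T[0]).round(4),'deg',np.degrees(np.arctan(k[0])).round(2),'top z@tcp',np.polyval(kz,T[0]).round(4),'slope',kz[0].round(3),len(P))
E
python3 - <<'E'
from h import *
held()
E
```

```text
TCP [ 0.5497 -0.1313  0.1178] far end 0.6644 y@tcp -0.1313 deg -0.61 top z@tcp 0.1459 slope -0.002 11781
```

Call:
step_arm(
  increments=[
    [[0,0,-1],[0,0,0]],
    [[0,0,-1],[0,0,0]],
    [[0,0,-1],[0,0,0]],
    [[0,0,-1],[0,0,0]],
    [[0,0,-1],[0,0,0]],
    [[0,0,-0.7],[0,0,0]],
    [[0,0,-0.6],[0,0,0]],
    [[0,0,-0.3],[0,0,0]],
    [[0,0,-0.2],[0,0,0]],
    [[0,0,0],[0,0,0]],
  ],
)

```text
clock: 54.15
tool_pos: [0.5503, -0.1306, 0.0505]
eef_rot: [1.0, -0.007, -0.0, 0.0]
contact_force: [0.2, 0.9, -1.3]
opening: 0.313
finger_force: 30.0
```

Call:
step_arm(
  increments=[
    [[0,0,0],[0,0,0]],
    [[0,0,0],[0,0,0]],
    [[0,0,0],[0,0,0]],
    [[0,0,0],[0,0,0]],
    [[0,0,0],[0,0,0]],
    [[0,0,0],[0,0,0]],
    [[0,0,0],[0,0,0]],
    [[0,0,0],[0,0,0]],
    [[0,0,0],[0,0,0]],
    [[0,0,0],[0,0,0]],
  ],
  fingers=0.6,
)

```text
clock: 55.15
tool_pos: [0.5502, -0.1306, 0.0505]
eef_rot: [1.0, -0.007, -0.0, 0.0]
contact_force: [0.8, 0.3, 0.1]
opening: 0.598
finger_force: 0.0
```

Call:
step_arm(
  increments=[
    [[0,0,1.5],[0,0,0]],
    [[0,0,1.5],[0,0,0]],
    [[0,0,2],[0,0,0]],
    [[0,0,2],[0,0,0]],
    [[0,0,2],[0,0,0]],
    [[-0.4,2.5,2],[0,0,0]],
    [[-0.4,3.3,0],[0,0,0]],
    [[-0.4,3.3,0],[0,0,0]],
    [[-0.4,3.3,0],[0,0,0]],
    [[-0.4,3.3,0],[0,0,0]],
  ],
)

```text
clock: 56.15
tool_pos: [0.53, 0.0277, 0.1607]
eef_rot: [1.0, -0.007, -0.0, -0.0]
contact_force: [-0.4, -0.3, -0.2]
opening: 0.599
finger_force: 0.0
```

Call:
step_arm(
  increments=[
    [[-0.5,3.3,0],[0,0,0]],
    [[-0.5,3.3,0],[0,0,0]],
    [[-0.5,3.3,0],[0,0,0]],
    [[-0.5,3.3,0],[0,0,0]],
    [[-0.5,3.3,0],[0,0,0]],
    [[-0.5,3.3,0],[0,0,0]],
    [[-0.5,3.3,0],[0,0,0.2]],
    [[-0.6,3.3,0],[0,0,0.2]],
    [[-0.8,3.3,0],[0,0,0.2]],
    [[-0.8,2.1,0],[0,0,0]],
  ],
)

```text
clock: 57.15
tool_pos: [0.4722, 0.3477, 0.1605]
eef_rot: [1.0, -0.0, -0.0, -0.001]
contact_force: [1.2, 0.4, -0.3]
opening: 0.604
finger_force: 0.0
```

Run:
```python
from h import *
wbars();bars()
```

```text
TCP [0.4722 0.3477 0.1605] [ 1.    -0.    -0.    -0.001] -0.7 -2.31
wbar 7027 [0.3587 0.6354] y at tcp x 0.369 deg 0.33 z 0.0318
wbar 4806 [0.4206 0.6078] y at tcp x 0.4179 deg 0.95 z 0.0318
bar n 989 x [0.4085 0.6915] mid 0.5477 y@mid -0.1308 deg -0.09 z 0.0775
bar n 333 x [0.5165 0.6343] mid 0.5761 y@mid 0.3688 deg 0.26 z 0.0313
bar n 281 x [0.5074 0.6064] mid 0.5571 y@mid 0.4187 deg 1.13 z 0.0312
bar n 405 x [0.3204 0.4372] mid 0.3767 y@mid 0.4159 deg 0.21 z 0.0312
bar n 266 x [0.3486 0.4287] mid 0.3882 y@mid 0.3667 deg 0.42 z 0.0316
```

The far bar end now sits at y 0.369: the middle bar has been knocked towards its neighbour (gap about 21 mm). Its end sticks out 27 mm past the other, so I'll grip it there and slide it clear.

Call:
step_arm(
  increments=[
    [[2,0.3,0],[0,0,0]],
    [[2,0.3,0],[0,0,0]],
    [[2,0.3,0],[0,0,0]],
    [[2,0.3,0],[0,0,0]],
    [[2,0.3,0],[0,0,0]],
    [[2,0.3,-1],[0,0,0]],
    [[2,0.3,-1],[0,0,0]],
    [[1.1,0.1,-1],[0,0,0]],
    [[0,0,-1],[0,0,0]],
    [[0,0,-1],[0,0,0]],
  ],
)

```text
clock: 58.25
tool_pos: [0.6241, 0.3648, 0.1096]
eef_rot: [1.0, -0.002, -0.001, 0.001]
contact_force: [-0.1, -0.7, 0.9]
opening: 0.6
finger_force: 0.0
```

Call:
step_arm(
  increments=[
    [[0,0,-1.8],[0,0,0]],
    [[0,0,-1.8],[0,0,0]],
    [[0,0,-1.8],[0,0,0]],
    [[0,0,-1.8],[0,0,0]],
    [[0,0,-1.2],[0,0,0]],
    [[0,0,-1],[0,0,0]],
    [[0,0,-0.7],[0,0,0]],
    [[0,0,-0.5],[0,0,0]],
    [[0,0,0],[0,0,0]],
    [[0,0,0],[0,0,0]],
  ],
)

```text
clock: 59.25
tool_pos: [0.6247, 0.3667, 0.005]
eef_rot: [1.0, -0.001, 0.0, -0.0]
contact_force: [0.4, 0.5, -0.3]
opening: 0.594
finger_force: 0.0
```

Call:
step_arm(
  increments=[
    [[0,0,0],[0,0,0]],
    [[0,0,0],[0,0,0]],
    [[0,0,0],[0,0,0]],
    [[0,0,0],[0,0,0]],
    [[0,0,0],[0,0,0]],
    [[0,0,0],[0,0,0]],
    [[0,0,0],[0,0,0]],
    [[0,0,0],[0,0,0]],
    [[0,0,0],[0,0,0]],
    [[0,0,0],[0,0,0]],
  ],
  fingers=0,
  grip_force=40,
)

```text
clock: 60.25
tool_pos: [0.6245, 0.3668, 0.0049]
eef_rot: [1.0, -0.001, 0.0, -0.0]
contact_force: [-0.4, 1.2, 4.8]
opening: 0.311
finger_force: 40.0
```

Call:
step_arm(
  increments=[
    [[0,-0.5,0],[0,0,0]],
    [[0,-0.5,0],[0,0,0]],
    [[0,-0.5,0],[0,0,0]],
    [[0,-0.5,0],[0,0,0]],
    [[0,-0.5,0],[0,0,0]],
    [[0,-0.5,0],[0,0,0]],
    [[0,-0.5,0],[0,0,0]],
    [[0,-0.5,0],[0,0,0]],
    [[0,-0.5,0],[0,0,0]],
    [[0,0,0],[0,0,0]],
  ],
)

```text
clock: 61.25
tool_pos: [0.6245, 0.3201, 0.0048]
eef_rot: [1.0, -0.002, -0.0, 0.0]
contact_force: [-0.0, 1.4, 5.3]
opening: 0.307
finger_force: 40.0
```

Call:
step_arm(
  increments=[
    [[0,0,0],[0,0,0]],
    [[0,0,0],[0,0,0]],
    [[0,0,0],[0,0,0]],
    [[0,0,0],[0,0,0]],
    [[0,0,0],[0,0,0]],
    [[0,0,2],[0,0,0]],
    [[0,0,3],[0,0,0]],
    [[0,0,3],[0,0,0]],
    [[0,0,4],[0,0,0]],
    [[0,0,4],[0,0,0]],
  ],
  fingers=0.6,
)

```text
clock: 62.25
tool_pos: [0.6242, 0.3213, 0.1675]
eef_rot: [1.0, -0.001, 0.0, -0.0]
contact_force: [0.3, 0.1, 0.6]
opening: 0.596
finger_force: 0.0
```

Call:
step_arm(
  increments=[
    [[-2,0,0],[0,0,0]],
    [[-2,0,0],[0,0,0]],
    [[-2,0,0],[0,0,0]],
    [[-2,0,0],[0,0,0]],
    [[-2,0,0],[0,0,0]],
    [[-2,0,0],[0,0,0]],
    [[-1.4,0,0],[0,0,0]],
    [[0,0,0],[0,0,0]],
    [[0,0,0],[0,0,0]],
    [[0,0,0],[0,0,0]],
  ],
)

```text
clock: 63.25
tool_pos: [0.4917, 0.3214, 0.1652]
eef_rot: [1.0, -0.002, 0.001, -0.0]
contact_force: [0.8, -0.6, -0.1]
opening: 0.598
finger_force: 0.0
```

Run:
```python
from h import *
wbars();bars()
```

```text
TCP [0.4917 0.3214 0.1652] [ 1.    -0.002  0.001 -0.   ] -0.64 -2.26
wbar 6306 [0.3755 0.6353] y at tcp x 0.3217 deg -0.6 z 0.0318
wbar 4428 [0.4168 0.6078] y at tcp x 0.4185 deg 0.32 z 0.0318
bar n 987 x [0.4084 0.6912] mid 0.5479 y@mid -0.1308 deg -0.09 z 0.0775
bar n 262 x [0.5437 0.6347] mid 0.5901 y@mid 0.3194 deg -1.43 z 0.0316
bar n 161 x [0.5507 0.6065] mid 0.5799 y@mid 0.4183 deg 1.92 z 0.0313
bar n 386 x [0.3228 0.4546] mid 0.3931 y@mid 0.4141 deg 3.27 z 0.0313
bar n 344 x [0.3488 0.4549] mid 0.4014 y@mid 0.3213 deg -0.73 z 0.0312
```

Call:
step_arm(
  increments=[
    [[0,0,-2.5],[0,0,0]],
    [[0,0,-2.5],[0,0,0]],
    [[0,0,-2.5],[0,0,0]],
    [[0,0,-2.5],[0,0,0]],
    [[0,0,-2],[0,0,0]],
    [[0,0,-1.5],[0,0,0]],
    [[0,0,-1.2],[0,0,0]],
    [[0,0,-0.8],[0,0,0]],
    [[0,0,-0.6],[0,0,0]],
    [[0,0,0],[0,0,0]],
  ],
)

```text
clock: 64.35
tool_pos: [0.4902, 0.3213, 0.0032]
eef_rot: [1.0, -0.002, -0.0, 0.0]
contact_force: [-0.5, 0.0, -0.4]
opening: 0.599
finger_force: 0.0
```

Call:
step_arm(
  increments=[
    [[0,0,0],[0,0,0]],
    [[0,0,0],[0,0,0]],
    [[0,0,0],[0,0,0]],
    [[0,0,0],[0,0,0]],
    [[0,0,0],[0,0,0]],
    [[0,0,0],[0,0,0]],
    [[0,0,0],[0,0,0]],
    [[0,0,0],[0,0,0]],
    [[0,0,0],[0,0,0]],
    [[0,0,0],[0,0,0]],
  ],
  fingers=0,
  grip_force=30,
)

```text
clock: 65.35
tool_pos: [0.4906, 0.3216, 0.004]
eef_rot: [1.0, -0.002, 0.0, -0.0]
contact_force: [-0.9, -0.6, 5.1]
opening: 0.31
finger_force: 30.0
```

Call:
step_arm(
  increments=[
    [[0,0,0.5],[0,0,0]],
    [[0,0,1],[0,0,0]],
    [[0,0,1.5],[0,0,0]],
    [[0,0,1.5],[0,0,0]],
    [[0,0,1.5],[0,0,0]],
    [[0,0,1.5],[0,0,0]],
    [[0,0,1.5],[0,0,0]],
    [[0,0,1.5],[0,0,0]],
    [[0,0,1],[0,0,0]],
    [[0,0,0],[0,0,0]],
  ],
)

```text
clock: 66.35
tool_pos: [0.4912, 0.3221, 0.1205]
eef_rot: [1.0, -0.002, 0.001, -0.001]
contact_force: [0.6, -0.3, -2.0]
opening: 0.311
finger_force: 30.0
```

Call:
step_arm(
  increments=[
    [[0.3,-1.72,0],[0,0,0]],
    [[0.3,-1.72,0],[0,0,0]],
    [[0.3,-1.72,0],[0,0,0]],
    [[0.3,-1.72,0],[0,0,0]],
    [[0.3,-1.72,0],[0,0,0]],
    [[0.3,-1.72,0],[0,0,0]],
    [[0.3,-1.72,0],[0,0,0]],
    [[0.3,-1.72,0],[0,0,0]],
    [[0.3,-1.72,0],[0,0,0]],
    [[0.3,-1.72,0],[0,0,0]],
  ],
)

```text
clock: 67.35
tool_pos: [0.5196, 0.1459, 0.1178]
eef_rot: [1.0, -0.003, -0.001, 0.001]
contact_force: [-0.0, 1.2, -1.2]
opening: 0.309
finger_force: 30.0
```

Call:
step_arm(
  increments=[
    [[0.3,-1.72,0],[0,0,0]],
    [[0.3,-1.72,0],[0,0,0]],
    [[0.3,-1.72,0],[0,0,0]],
    [[0.3,-1.72,0],[0,0,0]],
    [[0.3,-1.72,0],[0,0,0]],
    [[0.3,-1.72,0],[0,0,0]],
    [[0.3,-1.72,0],[0,0,0]],
    [[0.3,-1.72,0],[0,0,0]],
    [[0.3,-1.72,0],[0,0,0]],
    [[0.3,-1.72,0],[0,0,0]],
  ],
)

```text
clock: 68.35
tool_pos: [0.5488, -0.0258, 0.1177]
eef_rot: [1.0, -0.003, -0.001, 0.001]
contact_force: [0.2, 0.8, -0.8]
opening: 0.313
finger_force: 30.0
```

Run:
```python
from h import *
held()
```

```text
TCP [ 0.5488 -0.0258  0.1177] far end 0.6636 y@tcp -0.0259 deg -0.64 top z@tcp 0.1455 slope -0.004 11698
```

Call:
step_arm(
  increments=[
    [[0.1,0.5,-1],[0,0,0]],
    [[0,0,-1],[0,0,0]],
    [[0,0,-1],[0,0,0]],
    [[0,0,-1],[0,0,0]],
    [[0,0,-1],[0,0,0]],
    [[0,0,-0.7],[0,0,0]],
    [[0,0,-0.6],[0,0,0]],
    [[0,0,-0.3],[0,0,0]],
    [[0,0,-0.2],[0,0,0]],
    [[0,0,0],[0,0,0]],
  ],
)

```text
clock: 69.4
tool_pos: [0.5513, -0.0176, 0.0505]
eef_rot: [1.0, -0.001, -0.0, 0.0]
contact_force: [-0.1, -0.8, -1.5]
opening: 0.308
finger_force: 30.0
```

Call:
step_arm(
  increments=[
    [[0,0,0],[0,0,0]],
    [[0,0,0],[0,0,0]],
    [[0,0,0],[0,0,0]],
    [[0,0,0],[0,0,0]],
    [[0,0,0],[0,0,0]],
    [[0,0,0],[0,0,0]],
    [[0,0,0],[0,0,0]],
    [[0,0,0],[0,0,0]],
    [[0,0,0],[0,0,0]],
    [[0,0,0],[0,0,0]],
  ],
  fingers=0.6,
)

```text
clock: 70.4
tool_pos: [0.5512, -0.0175, 0.0505]
eef_rot: [1.0, -0.001, -0.0, 0.0]
contact_force: [-0.9, 0.4, -0.8]
opening: 0.602
finger_force: 0.0
```

Call:
step_arm(
  increments=[
    [[0,0,1.5],[0,0,0]],
    [[0,0,1.5],[0,0,0]],
    [[0,0,2],[0,0,0]],
    [[0,0,2],[0,0,0]],
    [[0,0,2],[0,0,0]],
    [[-0.6,3,2],[0,0,0]],
    [[-0.6,3,0],[0,0,0]],
    [[-0.6,3,0],[0,0,0]],
    [[-0.6,3,0],[0,0,0]],
    [[-0.6,3,0],[0,0,0]],
  ],
)

```text
clock: 71.4
tool_pos: [0.5209, 0.1335, 0.1607]
eef_rot: [1.0, -0.002, -0.0, 0.0]
contact_force: [-0.1, 0.3, -0.1]
opening: 0.601
finger_force: 0.0
```

Call:
step_arm(
  increments=[
    [[-0.6,3,0],[0,0,0]],
    [[-0.6,3,0],[0,0,0]],
    [[-0.6,3,0],[0,0,0]],
    [[-0.6,3,0],[0,0,0.3]],
    [[-0.6,3,0],[0,0,0.3]],
    [[-0.6,3,0],[0,0,0.3]],
    [[-0.6,3,0],[0,0,0]],
    [[-0.6,3,0],[0,0,0]],
    [[-0.6,3,0],[0,0,0]],
    [[-0.3,2,0],[0,0,0]],
  ],
)

```text
clock: 72.4
tool_pos: [0.4627, 0.4253, 0.1604]
eef_rot: [1.0, 0.008, -0.001, -0.001]
contact_force: [-0.7, 0.9, 0.3]
opening: 0.601
finger_force: 0.0
```

Run:
```python
from h import *
wbars();bars()
```

```text
TCP [0.4627 0.4253 0.1604] [ 1.     0.008 -0.001 -0.001] -0.79 -2.41
wbar 6434 [0.3488 0.6075] y at tcp x 0.4185 deg 0.87 z 0.0318
bar n 960 x [0.4111 0.6935] mid 0.5507 y@mid -0.0182 deg -0.56 z 0.0776
bar n 987 x [0.4084 0.6909] mid 0.5476 y@mid -0.1308 deg -0.11 z 0.0777
bar n 760 x [0.3208 0.6061] mid 0.4543 y@mid 0.4158 deg 0.69 z 0.0314
```

Call:
step_arm(
  increments=[
    [[0,-0.7,-2.5],[0,0,0]],
    [[0,0,-2.5],[0,0,0]],
    [[0,0,-2.5],[0,0,0]],
    [[0,0,-2.5],[0,0,0]],
    [[0,0,-1.7],[0,0,0]],
    [[0,0,-1.3],[0,0,0]],
    [[0,0,-1.2],[0,0,0]],
    [[0,0,-0.8],[0,0,0]],
    [[0,0,-0.6],[0,0,0]],
    [[0,0,0],[0,0,0]],
  ],
)

```text
clock: 73.5
tool_pos: [0.4641, 0.4152, 0.0041]
eef_rot: [1.0, 0.006, -0.0, 0.0]
contact_force: [0.3, 0.2, 0.4]
opening: 0.601
finger_force: 0.0
```

Call:
step_arm(
  increments=[
    [[0,0,0],[0,0,0]],
    [[0,0,0],[0,0,0]],
    [[0,0,0],[0,0,0]],
    [[0,0,0],[0,0,0]],
    [[0,0,0],[0,0,0]],
    [[0,0,0],[0,0,0]],
    [[0,0,0],[0,0,0]],
    [[0,0,0],[0,0,0]],
    [[0,0,0],[0,0,0]],
    [[0,0,0],[0,0,0]],
  ],
  fingers=0,
)

```text
clock: 74.5
tool_pos: [0.4645, 0.4161, 0.0051]
eef_rot: [1.0, 0.006, 0.0, -0.001]
contact_force: [-0.4, -0.1, 6.1]
opening: 0.308
finger_force: 30.0
```

Call:
step_arm(
  increments=[
    [[0,0,0.5],[0,0,0]],
    [[0,0,1],[0,0,0]],
    [[0,0,1.5],[0,0,0]],
    [[0,0,1.5],[0,0,0]],
    [[0,0,1.5],[0,0,0]],
    [[0,0,1.5],[0,0,0]],
    [[0,0,1.5],[0,0,0]],
    [[0,0,1.5],[0,0,0]],
    [[0,0,1],[0,0,0]],
    [[0,0,0],[0,0,0]],
  ],
)

```text
clock: 75.5
tool_pos: [0.4651, 0.4162, 0.1213]
eef_rot: [1.0, 0.006, 0.001, -0.001]
contact_force: [0.7, -0.2, -0.7]
opening: 0.307
finger_force: 30.0
```

Call:
step_arm(
  increments=[
    [[0.43,-1.63,0],[0,0,-0.07]],
    [[0.43,-1.63,0],[0,0,-0.07]],
    [[0.43,-1.63,0],[0,0,-0.07]],
    [[0.43,-1.63,0],[0,0,-0.07]],
    [[0.43,-1.63,0],[0,0,-0.07]],
    [[0.43,-1.63,0],[0,0,-0.07]],
    [[0.43,-1.63,0],[0,0,-0.07]],
    [[0.43,-1.63,0],[0,0,-0.07]],
    [[0.43,-1.63,0],[0,0,-0.07]],
    [[0.43,-1.63,0],[0,0,-0.07]],
  ],
)

```text
clock: 76.5
tool_pos: [0.5076, 0.2511, 0.1196]
eef_rot: [1.0, 0.0, -0.0, -0.0]
contact_force: [-0.2, 0.8, -1.9]
opening: 0.309
finger_force: 30.0
```

Call:
step_arm(
  increments=[
    [[0.43,-1.63,0],[0,0,-0.07]],
    [[0.43,-1.63,0],[0,0,-0.07]],
    [[0.43,-1.63,0],[0,0,-0.07]],
    [[0.43,-1.63,0],[0,0,-0.07]],
    [[0.43,-1.63,0],[0,0,-0.07]],
    [[0.43,-1.63,0],[0,0,-0.07]],
    [[0.43,-1.63,0],[0,0,-0.07]],
    [[0.43,-1.63,0],[0,0,-0.07]],
    [[0.43,-1.63,0],[0,0,-0.07]],
    [[0.43,-1.63,0],[0,0,-0.07]],
  ],
)

```text
clock: 77.5
tool_pos: [0.5504, 0.0881, 0.1196]
eef_rot: [1.0, -0.006, -0.0, 0.0]
contact_force: [0.2, -0.5, -1.6]
opening: 0.31
finger_force: 30.0
```

Run:
```python
from h import *
held()
```

```text
TCP [0.5504 0.0881 0.1196] far end 0.6655 y@tcp 0.088 deg -0.61 top z@tcp 0.1463 slope -0.001 11599
```

Call:
step_arm(
  increments=[
    [[0,0,-1],[0,0,0]],
    [[0,0,-1],[0,0,0]],
    [[0,0,-1],[0,0,0]],
    [[0,0,-1],[0,0,0]],
    [[0,0,-1],[0,0,0]],
    [[0,0,-0.7],[0,0,0]],
    [[0,0,-0.6],[0,0,0]],
    [[0,0,-0.3],[0,0,0]],
    [[0,0,-0.2],[0,0,0]],
    [[0,0,0],[0,0,0]],
  ],
)

```text
clock: 78.55
tool_pos: [0.5503, 0.0894, 0.0515]
eef_rot: [1.0, -0.006, -0.0, 0.0]
contact_force: [-0.4, 0.1, -1.8]
opening: 0.312
finger_force: 30.0
```

Call:
step_arm(
  increments=[
    [[0,0,0],[0,0,0]],
    [[0,0,0],[0,0,0]],
    [[0,0,0],[0,0,0]],
    [[0,0,0],[0,0,0]],
    [[0,0,0],[0,0,0]],
    [[0,0,0],[0,0,0]],
    [[0,0,0],[0,0,0]],
    [[0,0,0],[0,0,0]],
    [[0,0,0],[0,0,0]],
    [[0,0,0],[0,0,0]],
  ],
  fingers=0.6,
)

```text
clock: 79.55
tool_pos: [0.5502, 0.0895, 0.0515]
eef_rot: [1.0, -0.006, -0.0, 0.0]
contact_force: [-0.5, -0.0, -0.7]
opening: 0.599
finger_force: 0.0
```

Call:
step_arm(
  increments=[
    [[0,0,1.5],[0,0,0]],
    [[0,0,1.5],[0,0,0]],
    [[0,0,2],[0,0,0]],
    [[0,0,2],[0,0,0]],
    [[0,0,3],[0,0,0]],
    [[0,2,3],[0,0,0]],
    [[-1,4,0],[0,0,0]],
    [[-1,4,0],[0,0,0]],
    [[-1,4,0],[0,0,0]],
    [[-1,4,0],[0,0,0]],
  ],
)

```text
clock: 80.55
tool_pos: [0.5096, 0.2708, 0.1817]
eef_rot: [1.0, -0.006, -0.0, 0.0]
contact_force: [0.2, 0.2, 0.2]
opening: 0.599
finger_force: 0.0
```

Call:
step_arm(
  increments=[
    [[0,4,0],[0,0,0]],
    [[0,4,0],[0,0,0]],
    [[0,4,0],[0,0,0]],
    [[0,3,0],[0,0,0]],
    [[0,0,0],[0,0,0]],
    [[0,0,0],[0,0,0]],
    [[0,0,0],[0,0,0]],
    [[0,0,0],[0,0,0]],
    [[0,0,0],[0,0,0]],
    [[0,0,0],[0,0,0]],
  ],
)

```text
clock: 81.55
tool_pos: [0.5106, 0.4187, 0.1817]
eef_rot: [1.0, -0.006, -0.0, 0.0]
contact_force: [-0.2, -0.4, -0.6]
opening: 0.599
finger_force: 0.0
```

Run:
```python
from h import *
print(r.get_state()['tool_pos'])
bars();p=blanks('t9');sideb()
p,d,c=snap('top');X=cloud(d,c);m=(X[...,2]>.117)&(X[...,1]<-.3)&(X[...,1]>-.41)&(X[...,0]<.62)&(X[...,0]>.38)
P=X[m];print('rake',cv2.minAreaRect((P[:,:2]*1000).astype(np.float32)),np.median(P[:,2]))
```

```text
[0.51059567 0.41866622 0.18171971]
bar n 962 x [0.411  0.6935] mid 0.5505 y@mid -0.0182 deg -0.57 z 0.0775
bar n 960 x [0.4072 0.6898] mid 0.5462 y@mid 0.0883 deg -0.73 z 0.0775
bar n 989 x [0.4084 0.6909] mid 0.5475 y@mid -0.1308 deg -0.09 z 0.0777
0.06 735 x [442. 656.] y [ 74. 101.] c [550.  88.] s [ 28. 223.] a 89
0.06 743 x [442. 657.] y [-32.  -5.] c [551. -19.] s [223.  26.] a 0
0.06 707 x [442. 657.] y [-144. -118.] c [ 550. -132.] s [ 27. 222.] a 89
0.03 31 x [619. 648.] y [-6.  0.] c [633.  -3.] s [30.  6.] a 0
0.03 76 x [618. 648.] y [-55. -36.] c [633. -45.] s [18. 31.] a 90
0.03 81 x [565. 593.] y [51. 72.] c [578.  62.] s [30. 21.] a 1
0.03 116 x [512. 542.] y [44. 74.] c [527.  59.] s [30. 30.] a 1
0.03 217 x [465. 521.] y [ 3. 35.] c [493.  19.] s [32. 60.] a 82
0.03 59 x [466. 521.] y [-117. -111.] c [ 493. -114.] s [ 6. 56.] a 90
0.03 97 x [450. 479.] y [50. 73.] c [465.  61.] s [30. 24.] a 1
side 554 [[444.0, -143.0, 74.0], [654.0, -115.0, 81.0]]
side 649 [[443.0, -30.0, 73.0], [655.0, -3.0, 81.0]]
side 748 [[443.0, 77.0, 74.0], [655.0, 104.0, 81.0]]
side 105 [[577.0, -129.0, 31.0], [634.0, -115.0, 42.0]]
side 87 [[618.0, -14.0, 31.0], [649.0, 5.0, 43.0]]
side 145 [[466.0, -127.0, 31.0], [522.0, -108.0, 44.0]]
side 261 [[462.0, 5.0, 31.0], [520.0, 39.0, 43.0]]
side 85 [[562.0, 95.0, 32.0], [593.0, 112.0, 43.0]]
side 61 [[508.0, 94.0, 30.0], [539.0, 104.0, 43.0]]
side 85 [[447.0, 96.0, 31.0], [477.0, 111.0, 43.0]]
rake ((489.3583984375, -350.2171325683594), (198.23452758789062, 50.117919921875), 0.42196065187454224) 0.12435991842270538
```

View pics/t9.png

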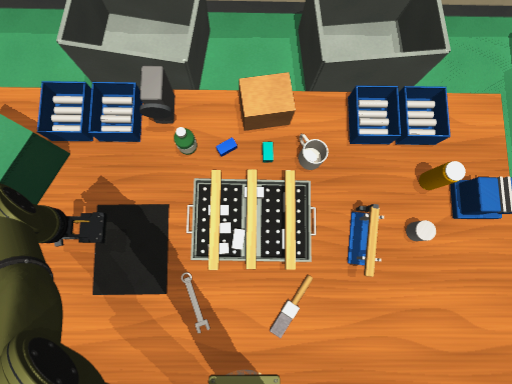

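The top view shows three bars across the tray at columns 215, 251 and 290, with the blanks spread below. The rake is on its rest at (372,238) and the bystanders are unmoved. Handing in.

```bash
python3 -c "
from plant import r
print(r.finish_job())"
```

```text
the job is handed in; nothing more can be done
None
```

The job is handed in, and by my last camera check everything was in place: the seven blanks flat with all six fields filled, three bars level and centred across the rims, and the rake back on its rest. The hand-in call returned no verdict.

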